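# Ready the laser light-scattering bench for a run

## Task

Get the laser bench ready for a run: take the black dust cap off the detector and stand it on the bare worktop, and turn the two knobs on top of the mirror mount until the red spot lies wholly inside the detector's round dark window. Before or after that, stand every sample jar upright in the grey caddy where it waits on the worktop, then carry the loaded caddy level by its handle and set it down flat inside the low-rimmed sample bay on the optical board. Do not disturb the beaker or the wash bottle, and let go of everything.

Things in the scene. Friction and masses are not known exactly. Their poses are not given: they have to be found in the camera images.
- caddy: loose grey caddy, 300 g; origin at the centre of its underside: tray 168 (x) by 160 (y) mm, walls and two crossing dividers 16 high, 4 thick, floor 4 thick; four compartments 78 by 74 centred at x +-41, y +-39. Handle in the plane y = 0 over the middle: bar 80 long (x), 12 thick (y), 56 to 82 mm above the origin, on two uprights. A half turn makes no difference
- jar1: amber glass sample jar with a white screw cap, a low cylinder 44 mm in diameter and 36 mm high, 70 g (mass varies); origin at the centre of its underside, z up along it. The jars are alike; some may be absent
- jar2: amber glass sample jar with a white screw cap, a low cylinder 44 mm in diameter and 36 mm high, 70 g (mass varies); origin at the centre of its underside, z up along it. The jars are alike; some may be absent
- jar3: amber glass sample jar with a white screw cap, a low cylinder 44 mm in diameter and 36 mm high, 70 g (mass varies); origin at the centre of its underside, z up along it. The jars are alike; some may be absent
- jar4: amber glass sample jar with a white screw cap, a low cylinder 44 mm in diameter and 36 mm high, 70 g (mass varies); origin at the centre of its underside, z up along it. The jars are alike; some may be absent
- rig: fixed optical board (dark steel plate with tapped holes) 300 mm (its x) by 450 mm (its y) by 13 mm thick, origin at the centre of its underside, z up; it carries the laser (top 137 mm above the worktop), the mirror mount (knob tops 179 mm above it) and the sample bay; the detector stands on it
- bay (a point): centre of the floor of the sample bay, on the board's top face (13 mm above the worktop), axes as the board's: a rectangle inside an aluminium rim 8 mm high and 7 mm wide; inside 184 mm along the board's x by 176 mm along its y. The caddy fits with 8 mm to spare all round, its x axis along the board's x (either way round)
- screw_pitch (a joint): angle of the mirror-mount knob farther from the laser, 0 to 6.28 rad, growing clockwise seen from above; stiff enough to stay (0.03 N m). 1 rad moves the spot about 8 mm along the board's +x, on a slight arc (up to 3 mm sideways in all)
- knob_pitch (a point): on the vertical axis of that knob, at the height to grip it: the knob is an upright ribbed black cylinder 20 mm in diameter and 26 mm high, its top 8 mm above this point and the mount's top face 23 mm below it. The two knobs stand 64 mm apart
- screw_yaw (a joint): angle of the mirror-mount knob nearer to the laser, 0 to 6.28 rad, growing clockwise seen from above; same stiffness. 1 rad moves the spot 7 to 9 mm along the board's +y
- knob_yaw (a point): on the axis of that knob, at the height to grip it; same knob, same measures as the other
- detector: fixed detector head, white square plate 80 by 80 by 18 mm lying on the board; origin at the centre of its underside
- window (a point): centre of the detector's round dark window, 20 mm in diameter, in the middle of its upper face
- spot (a point): centre of the red laser spot, 8 mm in diameter, on the upper face of the detector
- cap: loose black rubber dust cap standing over the detector's window at the start, a cylinder 28 mm in diameter and 28 mm high, 30 g; origin at the centre of its underside
- beaker: empty glass beaker, 64 mm in diameter, 85 mm high, to be left alone; origin at the centre of its underside
- wash_bottle: white plastic bottle with a blue cap, 56 mm in diameter, 150 mm high, to be left alone; origin at the centre of its underside

How it is judged:
By the outcome, as a careful person would: the job done as asked, in the order asked, and still so for the second after the job is handed in, with the robot touching nothing.
Of jar1, jar2, jar3, jar4 only 2 to 4 are there at a start; the rules pass over those that are not, and their reading is None.
At some moment in a run one of jar1, jar2, jar3, jar4 may be knocked a few centimetres aside while the robot is not near it.
It also fails if it takes over 210 s, if anything falls off the work surface, if the arm or the gripper's body presses on something with over 40 N, if the wrist force passes 120 N, or if a joint passes its speed limit or range.

## Robot

A 6-joint arm with a two-finger parallel gripper is mounted at the origin on the work surface. World frame = base frame: x ahead of the robot, y to its left, z up, the work surface at z = 0. Lengths are in mm, angles in rad, forces in N, time in s.
With the tool pointing down it reaches from about 225 to 725 mm from the base axis. Payload 3.1 kg.
Tool frame: the origin (TCP) lies midway between the tips of the shut fingers; the grasp point (between the pads) lies 19 mm behind it (arm.grip_depth is the distance from the TCP to the grasp point, in mm); z points along the fingers, y is the line along which they close (so a half turn about z gives the same grasp; the last joint's range is limited). The gripper opens to 85 mm and grips with 20 to 120 N. Pads are 22 mm wide; open, the fingers measure 114 mm over their backs; the gripper's body (76 mm by 85 mm) begins 54 mm behind the grasp point. The pads swing forward as they close: fully open they stand 13 mm farther back than shut.
Start: joints at [1.101, 0.048, 0.099, 1.622, 0, 1.443], TCP at [175.978, 494.62, 231.312] pointing down, gripper open.
Joint ranges: [-2.91, 2.91], [-0.99, 1.94], [-1.21, 1.42], [-2.12, 2.29], [-1.49, 1.47], [-3.14, 3.14]. Speed limits (rad/s): [2.79, 2.79, 3.14, 3.14, 3.14, 3.14].

## Interface

Orientations are given as a unit quaternion [x, y, z, w].
In Python, from rig import arm gives the robot as it stands. The module is installed in compiled form; this text tells all that it offers.
- The arm moves only by the shell command python3 -m crank 'ROWS' [OPENING] [FORCE]. ROWS is JSON, a list of rows, each a list of 2 entries, a list of its own where there are three numbers: the shift along the tool's x, y, z as a fraction of full scale, then the turn, a rotation vector about the tool's x, y, z as a fraction of full scale. In form: [[[tx, ty, tz], [wx, wy, wz]], ...]. A call has 1 to 10 rows; each row is the pose to reach, as a shift and turn from the pose commanded when the call began, along the tool's axes at that moment, turning the shorter way round; what a row does not reach only later rows make up. Full scale, the value 1, is 200 mm for a shift and pi rad for a turn. A row lasts 1/8 s, in which the tool goes at most 62.5 mm and 10.7 degrees, less where a joint would pass 70% of its speed; a pose out of reach is approached as far as the arm can. A call with a number of a shift or a turn outside -1 to 1 is refused whole. A call with a gripper value outside its range is refused whole. OPENING is the finger opening in mm, from 0 to 85.4, set as the call begins (- or left out, the last holds). The fingers move at their own pace and stop on an object; FORCE is the grip in N (left out, the last holds). Time passes only in rows, so rows that repeat a pose let the fingers close. It gives the time, the measured TCP pose, the force, the opening and the grip force at its end, in the units of the state.
- arm.observe(): the state, without advancing time (a new reading comes with each control period).
- arm.snapshot(name): name is "side" or "top" or "wrist"; returns a dict with "color" (420x560x3 uint8, red, green, blue), "camera_matrix" (3x3 intrinsics, pixels), "rvec" (rotation vector, rad) and "tvec" (3), from world to camera coordinates, as OpenCV has them; the wrist camera has in their place "tool_from_camera" (4x4, takes a point from camera to tool coordinates, whose origin is the TCP and whose axes are the flange's). Camera axes: x right, y down, z forward; pixel columns grow to the right and rows downward; lengths in mm; the calibration is good to about 2 mm. A picture is of the moment at which its call begins: read the wrist's pose just before it. There is no depth.
- arm.sign_off(): hands the job in; it is judged then, once.
The state is a dict: "time_s": time; "qpos": joint angles; "qd": joint speeds; "effort": joint torques, N m; "position": TCP position; "ee_rot": TCP orientation; "ft_force": force on the tool from outside, world axes, zero at the start; "ft_torque": the same for the moment, N m; "opening": finger opening in mm; "finger_force": force on a finger pad.
Only numpy, scipy, OpenCV 4.12 (cv2) and the standard library are available. Lean on these libraries where they do the work, as an engineer would, in place of code of your own. Each camera call takes 0.05 s, during which the arm holds its last target. There are 200 camera calls.

## Working session

There is one attempt and no reset: what is moved stays moved. The work goes in short steps, Python scripts to look and compute and a shell command to move; the robot and the scene stay as the last step left them, time stands still between calls to the robot, and variables do not carry over. Pictures are saved under pics/ and viewed, at most 14 in all, crops included, and the job is handed in when it is done.

```bash
mkdir -p pics; cat > h.py <<'E'
import numpy as np, cv2
from scipy.spatial.transform import Rotation as R
from rig import arm
def snap(name, fn=None):
    s=arm.observe(); d=arm.snapshot(name)
    K=np.array(d["camera_matrix"],float)
    if name=="wrist":
        T=np.eye(4);T[:3,:3]=R.from_quat(s["ee_rot"]).as_matrix();T[:3,3]=s["position"]
        W=T@np.array(d["tool_from_camera"])
    else:
        M=np.eye(4);M[:3,:3]=R.from_rotvec(np.ravel(d["rvec"])).as_matrix();M[:3,3]=np.ravel(d["tvec"])
        W=np.linalg.inv(M)
    if fn: cv2.imwrite("pics/"+fn,d["color"][:,:,::-1])
    return d["color"],K,W
def ray(K,W,px,z):
    px=np.atleast_2d(np.array(px,float))
    v=np.c_[(px-K[:2,2])/K[[0,1],[0,1]],np.ones(len(px))]@W[:3,:3].T
    o=W[:3,3]; t=(z-o[2])/v[:,2]
    return (o+v*t[:,None]).round(1)
def proj(K,W,p):
    c=np.linalg.inv(W)@np.r_[p,1]; u=K@c[:3]; return (u[:2]/u[2]).round(1)
def move(target, yaw_dir=None):
    """tool-frame fractions for a world target; yaw_dir = world angle (deg) of tool y axis, tool down"""
    s=arm.observe(); r=R.from_quat(s["ee_rot"])
    t=r.inv().apply(np.array(target)-s["position"])/200
    w=np.zeros(3)
    if yaw_dir is not None:
        best=None
        for k in (0,180):
            a=np.radians(yaw_dir+k); y=np.array([np.cos(a),np.sin(a),0]); z=np.array([0,0,-1.]); x=np.cross(y,z)
            v=(r.inv()*R.from_matrix(np.c_[x,y,z])).as_rotvec()/np.pi
            if best is None or np.linalg.norm(v)<np.linalg.norm(best): best=v
        w=best
    print("move",target,yaw_dir,"->",t.round(3).tolist(),w.round(3).tolist())
def st():
    s=arm.observe(); print({k:np.round(s[k],3).tolist() for k in("time_s","qpos","position","ee_rot","ft_force","opening","finger_force")})
E
python3 - <<'E'
from h import *
st()
for n in("top","side","wrist"):
    c,K,W=snap(n,n+"0.png"); print(n,K.tolist(),W.round(3).tolist())
a=[cv2.imread(f"pics/{n}0.png") for n in("top","side")]
E
```

```text
{'time_s': 0.0, 'qpos': [1.101, 0.049, 0.098, 1.622, 0.0, 1.443], 'position': [175.697, 494.062, 230.102], 'ee_rot': [0.17, 0.985, -0.001, -0.0], 'ft_force': [0.845, 0.19, -0.529], 'opening': 85.486, 'finger_force': 0.0}
top [[480.2080668152019, 0.0, 275.45703351257583], [0.0, 480.2080668152019, 212.16800751540558], [0.0, 0.0, 1.0]] [[-0.001, -0.978, 0.209, 352.682], [-1.0, 0.001, 0.001, 44.534], [-0.002, -0.209, -0.978, 1277.752], [0.0, 0.0, 0.0, 1.0]]
side [[432.99441566091696, 0.0, 282.83679331479544], [0.0, 432.99441566091696, 201.1114879387881], [0.0, 0.0, 1.0]] [[0.964, -0.147, 0.223, 373.868], [-0.267, -0.489, 0.83, -721.473], [-0.013, -0.86, -0.511, 585.527], [0.0, 0.0, 0.0, 1.0]]
wrist [[329.3529520266827, 0.0, 279.5979914175807], [0.0, 329.3529520266827, 205.60780085483253], [0.0, 0.0, 1.0]] [[0.335, 0.898, 0.284, 103.531], [0.942, -0.319, -0.104, 520.16], [-0.003, 0.303, -0.953, 372.899], [0.0, 0.0, 0.0, 1.0]]
```

View pics/top0.png

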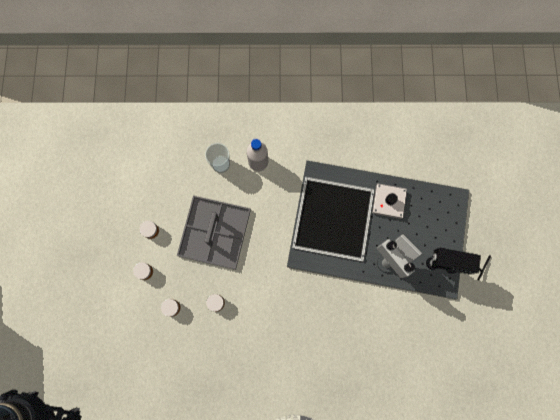

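View pics/side0.png

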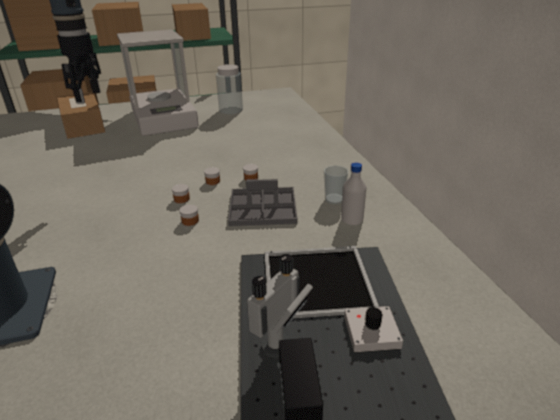

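Top view: four jars (150,230), (143,271), (171,308), (216,303). Caddy at (215,233), beaker (218,158), bottle (257,152), bay (335,218), capped detector (391,200), red spot (381,207), knobs (391,244) and (409,266), laser (455,260). The side view agrees.

```bash
python3 - <<'E'
from h import *
c,K,W=snap("top")
q=lambda n,px,z: print(n,ray(K,W,px,z).tolist())
hsv=cv2.cvtColor(c,cv2.COLOR_RGB2HSV)
for n,p in dict(j1=(150,230),j2=(143,271),j3=(171,308),j4=(216,303)).items():
    x,y=p; s=c[y-14:y+15,x-14:x+15].astype(int)
    m=((s.min(2)>150)&(s[:,:,0]-s[:,:,2]<35)).astype(np.uint8)
    q(n,p,36)
q("rigcorners",[(306,161),(469,189),(460,298),(288,269)],13)
q("bay outer",[(309,178),(372,187),(361,261),(294,250)],21)
q("det corners",[(378,183),(407,186),(404,218),(373,213)],31)
q("cap",(392,199),59); q("spot",(381,207),31)
q("knobs",[(391,244),(409,266)],179)
q("caddy",[(192,197),(251,207),(239,269),(178,257)],16)
q("beaker",(220,165),0); q("bottle",(256,144),150)
big=cv2.resize(c[130:330,120:320],None,fx=3,fy=3,interpolation=cv2.INTER_CUBIC)
cv2.imwrite("pics/c1.png",big[:,:,::-1])
big=cv2.resize(c[150:310,280:480],None,fx=3.5,fy=3.5,interpolation=cv2.INTER_CUBIC)
cv2.imwrite("pics/c2.png",big[:,:,::-1])
E
```

```text
j1 [[570.0, 375.7, 36.0]]
j2 [[462.7, 387.9, 36.0]]
j3 [[369.2, 311.5, 36.0]]
j4 [[381.6, 197.6, 36.0]]
rigcorners [[766.5, -37.8, 13.0], [686.4, -479.9, 13.0], [394.5, -431.9, 13.0], [469.8, 13.6, 13.0]]
bay outer [[715.6, -44.8, 21.0], [690.1, -214.8, 21.0], [489.8, -177.5, 21.0], [518.9, -2.3, 21.0]]
det corners [[698.5, -229.3, 31.0], [690.1, -306.8, 31.0], [602.5, -293.8, 31.0], [616.1, -212.4, 31.0]]
cap [[647.5, -257.8, 59.0]]
spot [[632.4, -234.3, 31.0]]
knobs [[511.7, -220.2, 179.0], [461.0, -258.8, 179.0]]
caddy [[663.9, 272.2, 16.0], [636.1, 112.3, 16.0], [469.6, 142.0, 16.0], [501.2, 303.3, 16.0]]
beaker [[759.4, 200.5, 0.0]]
bottle [[765.9, 94.3, 150.0]]
```

View pics/c1.png

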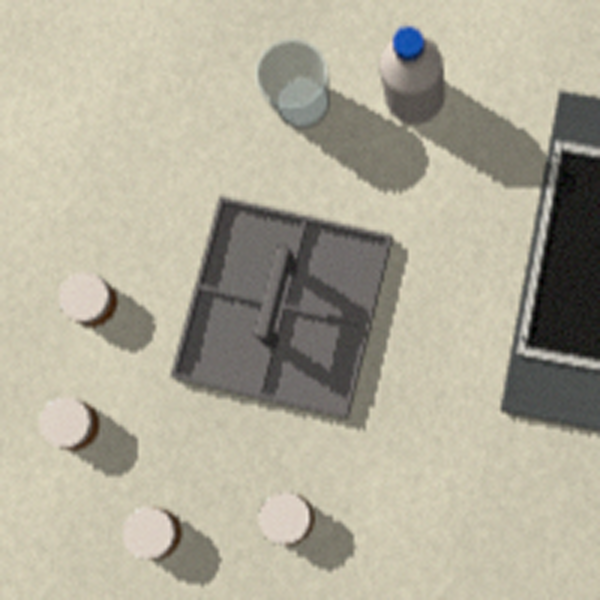

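View pics/c2.png

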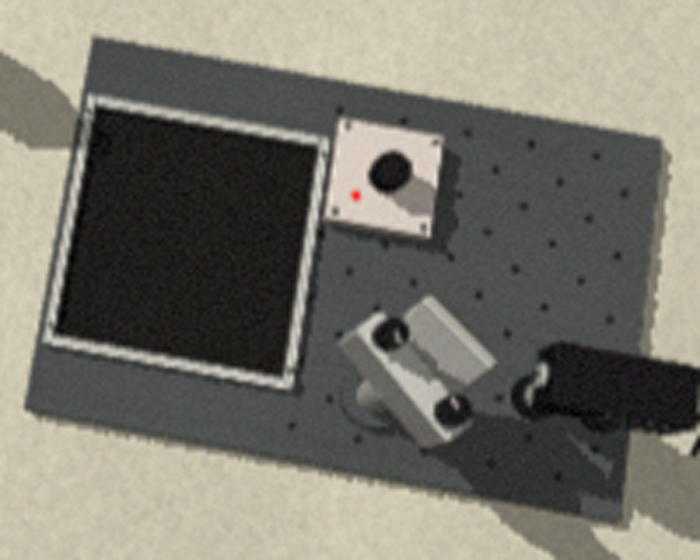

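Crops confirm it: caddy yaw is about -10°, with the handle along world x. The board yaw is also about -10°, and all the jars are upright. I'll start with the jars.

```bash
cat >> h.py <<'E'
def mv(target,yaw=None):
    s=arm.observe(); r=R.from_quat(s["ee_rot"]); t=r.inv().apply(np.array(target)-s["position"])/200
    w=np.zeros(3)
    if yaw is not None:
        a=np.radians(yaw); y=np.array([np.cos(a),np.sin(a),0]); z=np.array([0,0,-1.])
        w=(r.inv()*R.from_matrix(np.c_[np.cross(y,z),y,z])).as_rotvec()/np.pi
    print("mv",target,yaw,"->",t.round(3).tolist(),w.round(3).tolist())
E
python3 - <<'E'
from h import *
c,K,W=snap("top")
f=lambda s,x0,y0,P:[((x+.5)/s-.5+x0,(y+.5)/s-.5+y0) for x,y in P]
print(ray(K,W,f(3,120,130,[(86,300),(68,424),(151,532),(286,519)]),36))
cd=ray(K,W,f(3,120,130,[(221,199),(392,236),(349,417),(174,376)]),16);print(cd,cd.mean(0))
b=ray(K,W,f(3.5,280,150,[(92,97),(326,138),(292,387),(45,343)]),21);print(b,b.mean(0))
rg=ray(K,W,f(3.5,280,150,[(94,37),(662,138),(625,522),(27,410)]),13);print(rg,rg.mean(0))
print(ray(K,W,f(3.5,280,150,[(390,328),(452,405)]),179),ray(K,W,f(3.5,280,150,[(390,168)]),59),ray(K,W,f(3.5,280,150,[(338,117),(443,137),(432,238),(326,218),(356,195)]),31))
mv([463,388,130],170)
E
```

```text
[[570.8 380.1  36. ]
 [462.7 389.6  36. ]
 [371.7 314.2  36. ]
 [382.4 200.2  36. ]]
[[666.7 268.7  16. ]
 [632.4 114.   16. ]
 [470.5 149.9  16. ]
 [506.5 304.4  16. ]] [569.025 209.25   16.   ]
[[ 717.4  -36.5   21. ]
 [ 684.3 -216.7   21. ]
 [ 491.8 -183.    21. ]
 [ 525.1    1.6   21. ]] [ 604.65 -108.65   21.  ]
[[ 768.8  -39.2   13. ]
 [ 686.2 -479.3   13. ]
 [ 392.5 -427.1   13. ]
 [ 475.6   15.2   13. ]] [ 580.775 -232.6     13.   ]
[[ 513.2 -220.5  179. ]
 [ 462.5 -258.4  179. ]] [[ 651.1 -255.5   59. ]] [[ 698.3 -224.5   31. ]
 [ 682.4 -304.2   31. ]
 [ 603.5 -291.4   31. ]
 [ 619.  -211.9   31. ]
 [ 636.9 -235.5   31. ]]
mv [463, 388, 130] 170 -> [-1.531, -0.019, 0.503] [-0.0, -0.0, -0.553]
```

```bash
python3 -m crank '[[[-0.85,-0.01,0.3],[0,0,0]],[[-0.85,-0.01,0.3],[0,0,0]],[[-0.85,-0.01,0.3],[0,0,0]],[[-0.85,-0.01,0.3],[0,0,0]],[[-0.85,-0.01,0.3],[0,0,0]]]' 85
python3 - <<'E'
from h import *
mv([463,389,130],167)
E
```

```text
time_s: 0.88
position: [335.2, 435.7, 171.2]
ee_rot: [0.17, 0.985, -0.0, -0.0]
ft_force: [0.3, -0.1, 0.3]
opening: 84.8
finger_force: 0.0
mv [463, 389, 130] 167 -> [-0.681, -0.005, 0.206] [0.0, -0.0, -0.537]
```

```bash
python3 -m crank '[[[-0.681,-0.005,0.206],[0,0,-0.537]],[[-0.681,-0.005,0.206],[0,0,-0.537]],[[-0.681,-0.005,0.206],[0,0,-0.537]],[[-0.681,-0.005,0.206],[0,0,-0.537]],[[-0.681,-0.005,0.206],[0,0,-0.537]],[[-0.681,-0.005,0.206],[0,0,-0.537]],[[-0.681,-0.005,0.206],[0,0,-0.537]],[[-0.681,-0.005,0.206],[0,0,-0.537]],[[-0.681,-0.005,0.206],[0,0,-0.537]],[[-0.681,-0.005,0.206],[0,0,-0.537]]]'
cat >> h.py <<'E'
def jars(c,K,W,z=36):
    hsv=cv2.cvtColor(c,cv2.COLOR_RGB2HSV); 
    m=((c.min(2)>150)&(hsv[:,:,1]<38)).astype(np.uint8)*255
    m=cv2.morphologyEx(m,cv2.MORPH_OPEN,np.ones((3,3)))
    out=[]
    for k in cv2.findContours(m,cv2.RETR_EXTERNAL,cv2.CHAIN_APPROX_NONE)[0]:
        if cv2.contourArea(k)<30: continue
        p=ray(K,W,k[:,0,:],z)[:,:2].astype(np.float32); (x,y),r=cv2.minEnclosingCircle(p)
        if 15<r<30: out.append((round(float(x),1),round(float(y),1),round(float(r),1),k[:,0].mean(0).round().tolist()))
    return out
E
python3 - <<'E'
from h import *
c,K,W=snap("wrist","w1.png"); print(jars(c,K,W))
print(jars(*snap("top")))
st()
E
```

```text
time_s: 2.12
position: [462.5, 390.7, 131.2]
ee_rot: [-0.623, 0.782, 0.0, 0.001]
ft_force: [0.3, -0.0, -0.4]
opening: 85.1
finger_force: 0.0
[(676.5, 546.2, 16.2, [96.0, 410.0]), (499.7, 503.3, 15.8, [268.0, 337.0]), (327.9, 528.1, 19.2, [472.0, 324.0]), (292.8, 524.3, 18.8, [510.0, 312.0]), (295.0, 502.5, 16.5, [506.0, 290.0]), (681.7, 389.7, 29.2, [17.0, 258.0]), (645.3, 358.4, 17.1, [41.0, 221.0]), (661.0, 352.8, 18.5, [16.0, 213.0]), (291.6, 396.1, 20.6, [508.0, 169.0]), (629.5, 298.8, 18.0, [22.0, 134.0]), (468.4, 336.9, 30.0, [247.0, 137.0]), (278.2, 341.7, 27.4, [526.0, 83.0]), (326.4, 297.4, 21.0, [451.0, 21.0]), (396.9, 275.9, 17.1, [342.0, 19.0])]
[]
{'time_s': 2.225, 'qpos': [0.59, 0.256, 0.132, 1.446, 0.0, -0.755], 'position': [462.846, 390.178, 130.83], 'ee_rot': [-0.623, 0.783, 0.0, 0.001], 'ft_force': [-1.354, 0.764, -0.45], 'opening': 84.841, 'finger_force': 0.0}
```

View pics/w1.png

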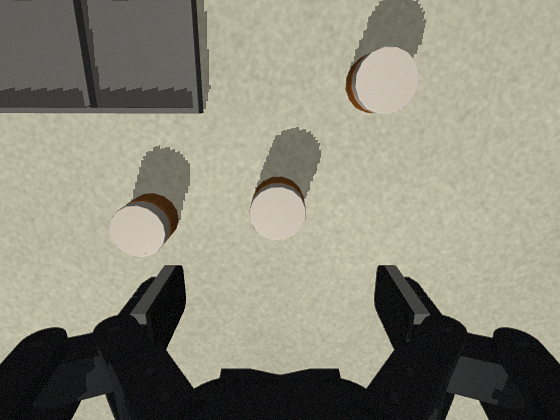

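Wrist view: jar caps at (278,213), (139,231) and (387,81), with the caddy at upper left. My white mask is poor, so I'll check the colours.

```bash
python3 - <<'E'
import re
s=open('h.py').read()
s=s.replace("m=((c.min(2)>150)&(hsv[:,:,1]<38)).astype(np.uint8)*255","b=cv2.GaussianBlur(c,(3,3),0).astype(int); m=((b[:,:,0]>150)&(b[:,:,1]-b[:,:,2]<14)&(b[:,:,0]-b[:,:,2]<45)).astype(np.uint8)*255")
open('h.py','w').write(s)
E
python3 - <<'E'
from h import *
c,K,W=snap("wrist"); print(c[213,278],c[231,139],c[100,280])
print(jars(c,K,W)); print(ray(K,W,[(278,213),(139,231),(387,81)],36))
c,K,W=snap("top"); print(c[303,215],c[350,250]);print(jars(c,K,W))
E
```

```text
[204 194 179] [201 191 177] [182 181 158]
[]
[[465.5 393.3  36. ]
 [573.9 383.6  36. ]
 [372.6 318.1  36. ]]
[146 139 130] [127 123 106]
[(372.2, 316.0, 20.5, [169.0, 307.0]), (464.3, 393.4, 21.5, [141.0, 270.0]), (489.5, -266.7, 25.1, [398.0, 260.0]), (574.1, 381.5, 20.5, [148.0, 228.0]), (673.6, -277.2, 23.5, [398.0, 191.0]), (677.8, -234.1, 20.6, [379.0, 189.0]), (767.8, 196.5, 27.1, [221.0, 159.0]), (1212.4, -393.6, 24.0, [427.0, 11.0]), (1216.1, -118.1, 22.1, [332.0, 11.0]), (1215.5, -665.7, 24.8, [522.0, 11.0]), (1213.8, 433.6, 28.5, [141.0, 11.0]), (1215.9, 717.3, 24.0, [44.0, 12.0]), (1219.5, -487.0, 18.8, [460.0, 9.0]), (1213.6, 161.5, 22.5, [236.0, 11.0]), (1223.0, 69.7, 20.0, [268.0, 8.0]), (1225.7, 346.5, 20.3, [172.0, 8.0])]
```

```bash
sed -i 's/m=((b\[:,:,0\]>150).*astype(np.uint8)\*255/m=((b[:,:,0]>115)\&(b[:,:,1]-b[:,:,2]<0.10*b[:,:,0])).astype(np.uint8)*255/' h.py
python3 -m crank '[[[-0.017,-0.01,0.3],[0,0,0]],[[-0.017,-0.01,0.45],[0,0,0]],[[-0.017,-0.01,0.594],[0,0,0]],[[-0.017,-0.01,0.594],[0,0,0]],[[-0.017,-0.01,0.594],[0,0,0]]]'
python3 -m crank '[[[0,0,0],[0,0,0]],[[0,0,0],[0,0,0]],[[0,0,0],[0,0,0]],[[0,0,0],[0,0,0]],[[0,0,0],[0,0,0]],[[0,0,0],[0,0,0]]]' 38 40
python3 -m crank '[[[0,0,-0.3],[0,0,0]],[[0,0,-0.6],[0,0,0]],[[0,0,-0.6],[0,0,0]],[[0,0,-0.6],[0,0,0]]]'
python3 - <<'E'
from h import *
c,K,W=snap("wrist","w2.png"); print(jars(c,K,W)); mv([537.6,256.1,130],167.3)
E
```

```text
time_s: 2.95
position: [466.8, 392.5, 12.6]
ee_rot: [-0.623, 0.782, -0.0, 0.001]
ft_force: [0.2, 0.3, 0.8]
opening: 85.0
finger_force: 0.0
time_s: 3.7
position: [467.2, 392.8, 13.0]
ee_rot: [-0.623, 0.782, -0.0, 0.001]
ft_force: [-0.2, -0.1, 5.5]
opening: 42.7
finger_force: 41.3
time_s: 4.2
position: [465.9, 391.8, 130.8]
ee_rot: [-0.623, 0.782, 0.0, -0.0]
ft_force: [-0.7, -0.1, -1.9]
opening: 42.7
finger_force: 40.9
[(575.4, 384.3, 21.8, [140.0, 229.0]), (373.5, 318.2, 22.4, [391.0, 77.0])]
mv [537.6, 256.1, 130] 167.3 -> [0.578, -0.504, -0.003] [0.001, -0.001, -0.001]
```

```bash
python3 -m crank '[[[0.578,-0.504,0],[0,0,0]],[[0.578,-0.504,0],[0,0,0]],[[0.578,-0.504,0],[0,0,0]],[[0.578,-0.504,0],[0,0,0]],[[0.578,-0.504,0],[0,0,0]]]'
python3 - <<'E'
from h import *
st()
c,K,W=snap("wrist","w3.png")
for dz,P in ((16,[(569,209)]),):
    pass
for sx in(1,-1):
  for sy in (1,-1):
    a=np.radians(-12.7); p=np.array([569,209])+np.array([[np.cos(a),-np.sin(a)],[np.sin(a),np.cos(a)]])@[84*sx,80*sy]
    print(sx,sy,proj(K,W,[*p,16]))
E
```

```text
time_s: 4.88
position: [537.1, 256.9, 129.2]
ee_rot: [-0.623, 0.782, 0.001, -0.002]
ft_force: [0.6, 0.2, -0.6]
opening: 42.5
finger_force: 41.0
{'time_s': 4.875, 'qpos': [0.333, 0.236, 0.105, 1.444, 0.001, -1.012], 'position': [537.148, 256.869, 129.215], 'ee_rot': [-0.623, 0.782, 0.001, -0.002], 'ft_force': [0.591, 0.201, -0.642], 'opening': 42.471, 'finger_force': 40.952}
1 1 [131.9 247.9]
1 -1 [100.5  39.2]
-1 1 [330.1 247. ]
-1 -1 [339.7  38.4]
```

View pics/w3.png

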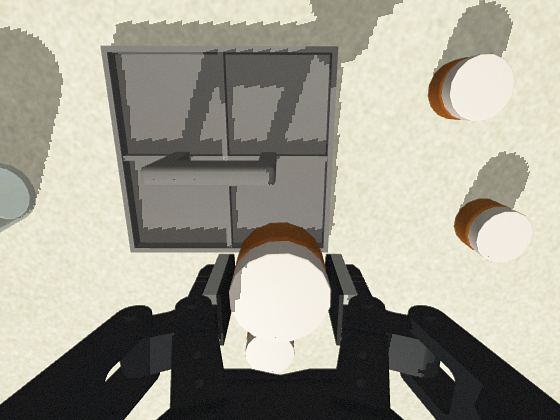

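Caddy corners in the wrist view: (131,251), (327,250), (338,47), (102,46).

```bash
python3 - <<'E'
from h import *
c,K,W=snap("wrist")
P=ray(K,W,[(131,251),(327,250),(338,47),(102,46)],16)[:,:2]; m=P.mean(0)
print(P.tolist(),m)
e=P[0]+P[3]-P[1]-P[2]; a=np.arctan2(e[1],e[0]); print(np.degrees(a)); f=P[0]+P[1]-P[2]-P[3]; print(np.degrees(np.arctan2(-f[0],f[1])))
Q=np.array([[np.cos(a),-np.sin(a)],[np.sin(a),np.cos(a)]])
for n,v in dict(A=(41,40),B=(-41,40),C=(-41,-40),D=(41,-40)).items(): print(n,(m+Q@v).round(1))
b=m+Q@np.array([-41,40]); mv([*b,22],180+np.degrees(a)); mv([*b,19],180+np.degrees(a))
E
```

```text
[[670.8, 272.0], [507.8, 308.4], [471.7, 155.0], [634.5, 117.2]] [571.2  213.15]
-12.830107154764356
-13.219794367343424
A [620.1 243. ]
B [540.1 261.3]
C [522.3 183.3]
D [602.3 165. ]
mv [np.float64(540.1060901941675), np.float64(261.2558081003401), 22] 167.16989284523564 -> [-0.021, -0.01, 0.541] [0.001, -0.0, -0.0]
mv [np.float64(540.1060901941675), np.float64(261.2558081003401), 19] 167.16989284523564 -> [-0.021, -0.01, 0.556] [0.001, -0.0, -0.0]
```

```bash
python3 -m crank '[[[-0.021,-0.01,0.25],[0,0,0]],[[-0.021,-0.01,0.45],[0,0,0]],[[-0.021,-0.01,0.52],[0,0,0]],[[-0.021,-0.01,0.556],[0,0,0]],[[-0.021,-0.01,0.556],[0,0,0]]]'
python3 -m crank '[[[0,0,0],[0,0,0]],[[0,0,0],[0,0,0]],[[0,0,0],[0,0,0]]]' 60
python3 -m crank '[[[0,0,-0.25],[0,0,0]],[[0,0,-0.56],[0,0,0]],[[0,0,-0.56],[0,0,0]],[[0,0,-0.56],[0,0,0]]]'
python3 - <<'E'
from h import *
c,K,W=snap("wrist","w4.png"); print(jars(c,K,W,40)); c,K,W=snap("top"); print([j for j in jars(c,K,W) if j[0]<700 and j[1]>0]);mv([575,384,130],167)
E
```

```text
time_s: 5.6
position: [542.1, 261.1, 21.2]
ee_rot: [-0.623, 0.782, -0.0, 0.001]
ft_force: [0.4, -0.4, -1.0]
opening: 42.4
finger_force: 41.0
time_s: 5.98
position: [542.2, 260.6, 21.1]
ee_rot: [-0.623, 0.782, -0.0, 0.001]
ft_force: [-0.3, 0.2, 0.4]
opening: 60.2
finger_force: 0.0
time_s: 6.48
position: [541.9, 260.6, 132.8]
ee_rot: [-0.623, 0.782, -0.0, 0.001]
ft_force: [0.4, 0.0, 0.3]
opening: 60.0
finger_force: 0.0
[(457.0, 467.6, 29.8, [420.0, 398.0])]
[(167.3, 53.8, 18.9, [273.0, 392.0]), (222.9, 384.7, 18.1, [138.0, 369.0]), (237.8, 52.7, 16.1, [274.0, 363.0]), (269.1, 541.4, 18.2, [78.0, 348.0]), (301.7, 546.8, 27.8, [76.0, 336.0]), (534.1, 179.4, 22.6, [225.0, 243.0])]
mv [575, 384, 130] 167 -> [-0.643, -0.03, 0.0] [0.001, -0.001, 0.0]
```

```bash
python3 -m crank '[[[-0.63,-0.03,0],[0,0,0]],[[-0.63,-0.03,0],[0,0,0]],[[-0.63,-0.03,0],[0,0,0]],[[-0.63,-0.03,0],[0,0,0]],[[-0.63,-0.03,0],[0,0,0]]]' 85
python3 - <<'E'
from h import *
c,K,W=snap("wrist","w5.png"); J=jars(c,K,W); print(J)
j=min(J,key=lambda j:np.hypot(j[0]-575,j[1]-384)); mv([j[0],j[1],12],167)
E
```

```text
time_s: 7.2
position: [575.2, 380.6, 132.1]
ee_rot: [-0.623, 0.783, -0.0, -0.0]
ft_force: [0.6, 0.9, 0.7]
opening: 84.9
finger_force: 0.0
[(575.6, 384.4, 21.7, [281.0, 212.0]), (378.5, 318.2, 22.6, [542.0, 60.0]), (543.8, 261.9, 22.3, [286.0, 29.0])]
mv [575.6, 384.4, 12] 167 -> [-0.019, 0.004, 0.603] [-0.0, -0.0, -0.0]
```

View pics/w4.png

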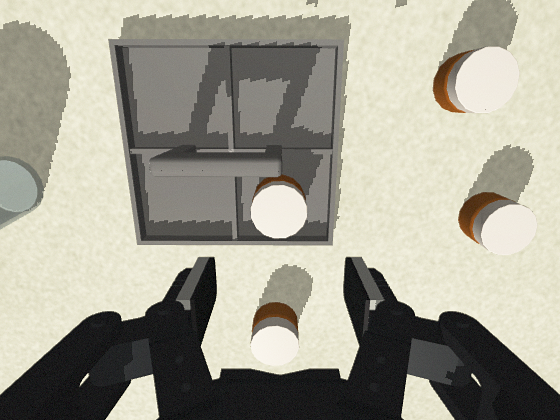

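The jar stands upright in compartment B, at (279,208). Next is the jar at (575.6,384.4).

```bash
python3 -m crank '[[[-0.019,0.004,0.3],[0,0,0]],[[-0.019,0.004,0.5],[0,0,0]],[[-0.019,0.004,0.6],[0,0,0]],[[-0.019,0.004,0.6],[0,0,0]],[[-0.019,0.004,0.6],[0,0,0]]]'
python3 -m crank '[[[0,0,0],[0,0,0]],[[0,0,0],[0,0,0]],[[0,0,0],[0,0,0]],[[0,0,0],[0,0,0]],[[0,0,0],[0,0,0]],[[0,0,0],[0,0,0]]]' 38 40
python3 -m crank '[[[0,0,-0.3],[0,0,0]],[[0,0,-0.6],[0,0,0]],[[0,0,-0.6],[0,0,0]],[[0,0,-0.6],[0,0,0]]]'
python3 - <<'E'
from h import *
mv([620,243,130],167);mv([620,243,18],167)
E
```

```text
time_s: 7.88
position: [577.3, 386.3, 15.0]
ee_rot: [-0.623, 0.782, -0.0, 0.002]
ft_force: [0.6, 0.2, 1.7]
opening: 84.7
finger_force: 0.0
time_s: 8.62
position: [576.6, 386.4, 13.8]
ee_rot: [-0.623, 0.782, -0.0, 0.001]
ft_force: [0.4, -0.5, 5.1]
opening: 42.9
finger_force: 41.4
time_s: 9.12
position: [575.4, 385.8, 131.6]
ee_rot: [-0.623, 0.782, 0.0, -0.0]
ft_force: [0.5, 0.2, -0.7]
opening: 42.6
finger_force: 40.9
mv [620, 243, 130] 167 -> [0.646, -0.377, 0.008] [0.0, -0.0, 0.0]
mv [620, 243, 18] 167 -> [0.646, -0.377, 0.568] [0.0, -0.0, 0.0]
```

```bash
python3 -m crank '[[[0.646,-0.377,0],[0,0,0]],[[0.646,-0.377,0],[0,0,0]],[[0.646,-0.377,0],[0,0,0]],[[0.646,-0.377,0],[0,0,0]],[[0.646,-0.377,0],[0,0,0]],[[0.646,-0.377,0.3],[0,0,0]],[[0.646,-0.377,0.5],[0,0,0]],[[0.646,-0.377,0.57],[0,0,0]],[[0.646,-0.377,0.57],[0,0,0]],[[0.646,-0.377,0.57],[0,0,0]]]'
python3 -m crank '[[[0,0,0],[0,0,0]],[[0,0,0],[0,0,0]],[[0,0,0],[0,0,0]]]' 60
python3 -m crank '[[[0,0,-0.25],[0,0,0]],[[0,0,-0.56],[0,0,0]],[[0,0,-0.56],[0,0,0]],[[0,0,-0.56],[0,0,0]]]'
python3 - <<'E'
from h import *
mv([373,318,130],167)
E
```

```text
time_s: 10.38
position: [620.5, 244.5, 19.0]
ee_rot: [-0.624, 0.782, -0.0, 0.001]
ft_force: [-0.1, 0.5, -0.6]
opening: 42.6
finger_force: 41.6
time_s: 10.75
position: [620.3, 243.0, 18.3]
ee_rot: [-0.623, 0.782, -0.0, 0.0]
ft_force: [-0.2, 1.0, 0.4]
opening: 60.4
finger_force: 0.0
time_s: 11.25
position: [620.6, 243.0, 130.7]
ee_rot: [-0.623, 0.782, -0.0, 0.001]
ft_force: [-0.7, -0.6, 0.1]
opening: 59.7
finger_force: 0.0
mv [373, 318, 130] 167 -> [-0.088, 1.29, 0.002] [-0.0, 0.0, 0.0]
```

```bash
python3 -m crank '[[[-0.05,0.65,0],[0,0,0]],[[-0.05,0.65,0],[0,0,0]],[[-0.05,0.65,0],[0,0,0]]]' 85
python3 -m crank '[[[-0.033,0.63,0],[0,0,0]],[[-0.033,0.63,0],[0,0,0]],[[-0.033,0.63,0],[0,0,0]],[[-0.033,0.63,0],[0,0,0]]]'
python3 - <<'E'
from h import *
c,K,W=snap("wrist","w6.png"); J=jars(c,K,W); print(J)
j=min(J,key=lambda j:np.hypot(j[0]-373,j[1]-318)); mv([j[0],j[1],12.5],167)
E
```

```text
time_s: 11.62
position: [488.9, 281.6, 125.6]
ee_rot: [-0.624, 0.781, 0.002, -0.005]
ft_force: [0.5, 0.7, 0.5]
opening: 84.9
finger_force: 0.0
time_s: 12.12
position: [374.7, 316.3, 129.4]
ee_rot: [-0.623, 0.782, -0.0, -0.0]
ft_force: [0.0, 0.8, 0.6]
opening: 85.0
finger_force: 0.0
[(372.3, 318.1, 21.6, [284.0, 210.0]), (547.2, 263.1, 22.3, [38.0, 191.0]), (384.5, 203.4, 21.8, [228.0, 51.0])]
mv [372.3, 318.1, 12.5] 167 -> [-0.006, 0.017, 0.586] [-0.0, -0.0, 0.0]
```

```bash
python3 -m crank '[[[-0.006,0.015,0.3],[0,0,0]],[[-0.006,0.015,0.5],[0,0,0]],[[-0.006,0.015,0.586],[0,0,0]],[[-0.006,0.015,0.586],[0,0,0]],[[-0.006,0.015,0.586],[0,0,0]]]'
python3 -m crank '[[[0,0,0],[0,0,0]],[[0,0,0],[0,0,0]],[[0,0,0],[0,0,0]],[[0,0,0],[0,0,0]],[[0,0,0],[0,0,0]],[[0,0,0],[0,0,0]]]' 38 40
python3 -m crank '[[[0,0,-0.3],[0,0,0]],[[0,0,-0.6],[0,0,0]],[[0,0,-0.6],[0,0,0]],[[0,0,-0.6],[0,0,0]]]'
python3 - <<'E'
from h import *
mv([522,183,130],167);mv([522,183,18],167)
E
```

```text
time_s: 12.8
position: [373.7, 319.1, 14.9]
ee_rot: [-0.623, 0.782, -0.0, 0.002]
ft_force: [-0.4, 0.3, -0.1]
opening: 84.9
finger_force: 0.0
time_s: 13.55
position: [372.6, 319.0, 14.3]
ee_rot: [-0.623, 0.782, -0.0, 0.001]
ft_force: [-0.2, -0.5, 5.0]
opening: 42.5
finger_force: 41.2
time_s: 14.05
position: [371.4, 318.2, 132.4]
ee_rot: [-0.623, 0.782, 0.0, -0.0]
ft_force: [0.1, -0.6, -1.3]
opening: 42.7
finger_force: 41.2
mv [522, 183, 130] 167 -> [0.49, -0.885, 0.012] [0.0, -0.0, 0.0]
mv [522, 183, 18] 167 -> [0.49, -0.885, 0.572] [0.0, -0.0, 0.0]
```

```bash
python3 -m crank '[[[0.49,-0.885,0],[0,0,0]],[[0.49,-0.885,0],[0,0,0]],[[0.49,-0.885,0],[0,0,0]],[[0.49,-0.885,0],[0,0,0]],[[0.49,-0.885,0],[0,0,0]],[[0.49,-0.885,0],[0,0,0]],[[0.49,-0.885,0.3],[0,0,0]],[[0.49,-0.885,0.5],[0,0,0]],[[0.49,-0.885,0.57],[0,0,0]],[[0.49,-0.885,0.57],[0,0,0]]]'
python3 -m crank '[[[0,0,0],[0,0,0]],[[0,0,0],[0,0,0]],[[0,0,0],[0,0,0]]]' 60
python3 -m crank '[[[0,0,-0.25],[0,0,0]],[[0,0,-0.56],[0,0,0]],[[0,0,-0.56],[0,0,0]],[[0,0,-0.56],[0,0,0]]]'
python3 - <<'E'
from h import *
c,K,W=snap("wrist","w7.png"); print(jars(c,K,W))
mv([384.5,203.4,130],167)
E
```

```text
time_s: 15.3
position: [521.2, 184.4, 19.7]
ee_rot: [-0.624, 0.781, 0.0, -0.0]
ft_force: [0.3, -0.1, -1.0]
opening: 42.4
finger_force: 41.8
time_s: 15.68
position: [522.8, 183.4, 19.5]
ee_rot: [-0.623, 0.782, -0.0, 0.001]
ft_force: [0.5, -0.6, -0.7]
opening: 60.0
finger_force: 0.0
time_s: 16.18
position: [522.7, 183.2, 131.4]
ee_rot: [-0.623, 0.782, -0.0, 0.001]
ft_force: [-0.4, 0.6, -0.5]
opening: 60.3
finger_force: 0.0
[(434.5, 393.4, 29.2, [424.0, 403.0]), (415.3, 291.2, 18.4, [435.0, 301.0]), (628.6, 215.3, 29.2, [160.0, 267.0]), (370.3, 271.2, 24.8, [491.0, 268.0]), (667.8, 189.5, 15.7, [102.0, 253.0]), (421.6, 218.9, 21.8, [415.0, 223.0]), (689.6, 78.9, 16.3, [18.0, 120.0]), (522.4, 106.2, 19.0, [259.0, 105.0]), (584.4, 66.6, 18.9, [148.0, 66.0]), (567.6, 58.3, 25.7, [176.0, 44.0])]
mv [384.5, 203.4, 130] 167 -> [0.054, 0.692, 0.001] [0.0, -0.0, 0.0]
```

The last jar seems to have been knocked to about (422,219). I'll go above it and look again.

```bash
python3 -m crank '[[[-0.06,0.5,0],[0,0,0]],[[-0.06,0.5,0],[0,0,0]],[[-0.06,0.5,0],[0,0,0]],[[-0.06,0.5,0],[0,0,0]]]' 72
python3 - <<'E'
from h import *
st()
c,K,W=snap("wrist","w8.png"); J=jars(c,K,W); print(J)
j=min(J,key=lambda j:np.hypot(j[0]-421,j[1]-219)); mv([j[0],j[1],12],167)
E
```

```text
time_s: 16.73
position: [427.1, 217.0, 129.6]
ee_rot: [-0.623, 0.782, 0.0, -0.001]
ft_force: [-0.1, 0.7, -0.0]
opening: 72.0
finger_force: 0.0
{'time_s': 16.725, 'qpos': [0.33, -0.068, -0.218, 1.423, -0.0, -1.015], 'position': [427.132, 216.957, 129.582], 'ee_rot': [-0.623, 0.782, 0.0, -0.001], 'ft_force': [-0.069, 0.654, -0.008], 'opening': 71.966, 'finger_force': 0.0}
[(548.0, 260.9, 21.5, [142.0, 285.0]), (524.9, 182.9, 23.6, [142.0, 194.0]), (384.9, 203.0, 21.9, [332.0, 179.0])]
mv [384.9, 203.0, 12] 167 -> [0.115, 0.192, 0.59] [0.0, -0.0, 0.0]
```

View pics/w8.png

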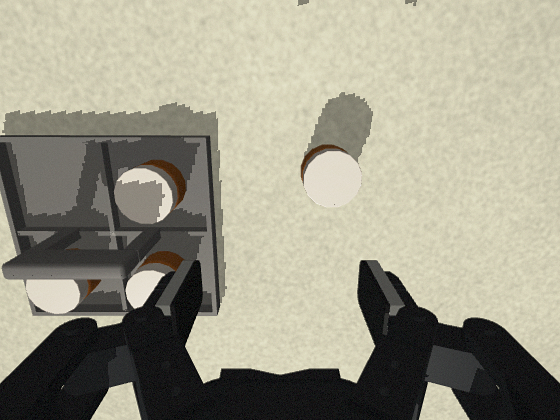

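The jar at (332,179) hasn't moved, so the other detection was spurious. Three jars stand in the caddy.

```bash
python3 -m crank '[[[0.115,0.192,0],[0,0,0]],[[0.115,0.192,0.2],[0,0,0]],[[0.115,0.192,0.4],[0,0,0]],[[0.115,0.192,0.588],[0,0,0]],[[0.115,0.192,0.588],[0,0,0]],[[0.115,0.192,0.588],[0,0,0]]]'
python3 -m crank '[[[0,0,0],[0,0,0]],[[0,0,0],[0,0,0]],[[0,0,0],[0,0,0]],[[0,0,0],[0,0,0]],[[0,0,0],[0,0,0]],[[0,0,0],[0,0,0]]]' 38 40
python3 -m crank '[[[0,0,-0.3],[0,0,0]],[[0,0,-0.6],[0,0,0]],[[0,0,-0.6],[0,0,0]],[[0,0,-0.6],[0,0,0]]]'
python3 - <<'E'
from h import *
mv([602.3,165,130],167);mv([602.3,165,18],167)
E
```

```text
time_s: 17.52
position: [386.2, 203.4, 14.4]
ee_rot: [-0.623, 0.782, -0.0, 0.001]
ft_force: [-0.1, -0.6, 0.1]
opening: 71.6
finger_force: 0.0
time_s: 18.27
position: [386.9, 204.1, 15.6]
ee_rot: [-0.623, 0.782, -0.001, 0.002]
ft_force: [-0.8, -0.4, 5.3]
opening: 42.5
finger_force: 41.3
time_s: 18.77
position: [384.8, 203.4, 133.2]
ee_rot: [-0.623, 0.782, -0.0, 0.0]
ft_force: [0.1, -0.5, -2.1]
opening: 42.1
finger_force: 41.2
mv [602.3, 165, 130] 167 -> [-0.056, -1.103, 0.016] [-0.0, 0.0, 0.0]
mv [602.3, 165, 18] 167 -> [-0.056, -1.103, 0.576] [-0.0, 0.0, 0.0]
```

```bash
python3 -m crank '[[[-0.028,-0.55,0],[0,0,0]],[[-0.028,-0.55,0],[0,0,0]],[[-0.028,-0.55,0],[0,0,0]]]'
python3 -m crank '[[[-0.028,-0.553,0],[0,0,0]],[[-0.028,-0.553,0],[0,0,0]],[[-0.028,-0.553,0],[0,0,0]],[[-0.028,-0.553,0],[0,0,0]],[[-0.028,-0.553,0.3],[0,0,0]],[[-0.028,-0.553,0.5],[0,0,0]],[[-0.028,-0.553,0.568],[0,0,0]],[[-0.028,-0.553,0.568],[0,0,0]],[[-0.028,-0.553,0.568],[0,0,0]]]'
python3 -m crank '[[[0,0,0],[0,0,0]],[[0,0,0],[0,0,0]],[[0,0,0],[0,0,0]]]' 60
python3 -m crank '[[[0,0,-0.25],[0,0,0]],[[0,0,-0.56],[0,0,0]],[[0,0,-0.56],[0,0,0]],[[0,0,-0.56],[0,0,0]]]'
python3 - <<'E'
from h import *
mv([571,213,140],77)
E
```

```text
time_s: 19.15
position: [494.0, 182.9, 129.2]
ee_rot: [-0.622, 0.783, 0.001, -0.003]
ft_force: [-0.5, -0.5, -0.3]
opening: 42.3
finger_force: 41.3
time_s: 20.27
position: [602.8, 165.6, 21.5]
ee_rot: [-0.623, 0.782, -0.001, 0.001]
ft_force: [-0.6, 0.4, -0.9]
opening: 42.7
finger_force: 41.9
time_s: 20.65
position: [602.7, 165.0, 20.0]
ee_rot: [-0.623, 0.782, -0.0, 0.0]
ft_force: [0.3, 0.1, 0.1]
opening: 60.1
finger_force: 0.0
time_s: 21.15
position: [602.8, 165.0, 132.2]
ee_rot: [-0.623, 0.782, -0.0, 0.001]
ft_force: [0.4, 0.1, -1.2]
opening: 60.1
finger_force: 0.0
mv [571, 213, 140] 77 -> [-0.198, 0.209, -0.039] [-0.0, 0.0, 0.5]
```

```bash
python3 -m crank '[[[-0.198,0.209,-0.04],[0,0,0.25]],[[-0.198,0.209,-0.04],[0,0,0.5]],[[-0.198,0.209,-0.04],[0,0,0.5]],[[-0.198,0.209,-0.04],[0,0,0.5]],[[-0.198,0.209,-0.04],[0,0,0.5]],[[-0.198,0.209,-0.04],[0,0,0.5]],[[-0.198,0.209,-0.04],[0,0,0.5]],[[-0.198,0.209,-0.04],[0,0,0.5]],[[-0.198,0.209,-0.04],[0,0,0.5]],[[-0.198,0.209,-0.04],[0,0,0.5]]]' 45
python3 - <<'E'
from h import *
st()
snap("wrist","w9.png")
c,K,W=snap("top"); J=[j for j in jars(c,K,W,40) if j[0]<700 and j[1]>0]; print(J)
E
```

```text
time_s: 22.4
position: [569.2, 212.6, 137.1]
ee_rot: [0.112, 0.994, -0.001, -0.002]
ft_force: [-0.8, -0.3, 0.8]
opening: 44.9
finger_force: 0.0
{'time_s': 22.4, 'qpos': [0.247, 0.267, 0.158, 1.466, 0.0, 0.472], 'position': [569.173, 212.585, 137.104], 'ee_rot': [0.112, 0.994, -0.001, -0.002], 'ft_force': [-0.772, -0.297, 0.799], 'opening': 44.877, 'finger_force': 0.0}
[(185.4, 369.8, 19.6, [144.0, 383.0]), (218.1, 360.5, 19.7, [148.0, 370.0]), (245.5, 609.8, 16.8, [49.0, 359.0]), (276.4, 592.9, 20.1, [55.0, 347.0]), (310.8, 642.6, 17.0, [38.0, 332.0]), (340.9, 481.9, 24.6, [103.0, 321.0]), (360.9, 701.2, 16.7, [17.0, 311.0]), (443.5, 511.2, 29.0, [94.0, 277.0]), (495.2, 59.2, 16.4, [271.0, 258.0]), (506.4, 481.5, 18.9, [109.0, 254.0]), (512.8, 457.5, 17.3, [117.0, 251.0]), (529.8, 429.7, 16.9, [128.0, 245.0]), (526.7, 181.5, 26.8, [224.0, 246.0]), (607.8, 54.2, 16.9, [273.0, 216.0]), (699.2, 197.2, 15.6, [219.0, 182.0])]
```

View pics/w9.png

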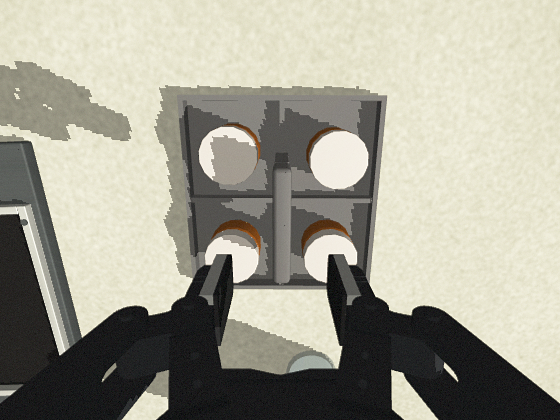

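All four jars stand in the caddy. The handle bar's top face runs from about (283,167) to (283,283), between the fingers.

```bash
python3 - <<'E'
from h import *
c,K,W=snap("wrist")
P=ray(K,W,[(283,167),(283,283)],82); print(P, np.degrees(np.arctan2(*(P[1]-P[0])[[1,0]])))
C=ray(K,W,[(180,96),(387,96)],16);print(C)
m=P.mean(0); 
mv([571,212,51],77)
# where is handle line relative to tool y
s=arm.observe(); print(R.from_quat(s["ee_rot"]).inv().apply(P-s["position"]).round(1))
E
```

```text
[[532.5 223.   82. ]
 [610.7 205.4  82. ]] -12.683870333314596
[[473.9 156.1  16. ]
 [509.1 310.   16. ]]
mv [571, 212, 51] 77 -> [-0.007, -0.002, 0.437] [-0.0, -0.001, 0.001]
[[ 38.6   1.7  56.5]
 [-41.5   2.   56.3]]
```

```bash
python3 -m crank '[[[-0.007,0.009,0.2],[0,0,0]],[[-0.007,0.009,0.38],[0,0,0]],[[-0.007,0.009,0.437],[0,0,0]],[[-0.007,0.009,0.437],[0,0,0]],[[-0.007,0.009,0.437],[0,0,0]]]'
python3 -m crank '[[[0,0,0],[0,0,0]],[[0,0,0],[0,0,0]],[[0,0,0],[0,0,0]],[[0,0,0],[0,0,0]],[[0,0,0],[0,0,0]],[[0,0,0],[0,0,0]]]' 6 80
python3 -m crank '[[[0,0,-0.1],[0,0,0]],[[0,0,-0.2],[0,0,0]],[[0,0,-0.3],[0,0,0]],[[0,0,-0.4],[0,0,0]],[[0,0,-0.4],[0,0,0]],[[0,0,-0.4],[0,0,0]]]'
python3 - <<'E'
from h import *
st(); snap("side","s1.png"); 
mv([604,-60,120],79.4)
E
```

```text
time_s: 23.18
position: [573.7, 214.7, 54.3]
ee_rot: [0.112, 0.994, 0.001, 0.002]
ft_force: [0.6, -0.7, 0.0]
opening: 45.0
finger_force: 0.0
time_s: 23.92
position: [573.3, 213.9, 54.1]
ee_rot: [0.113, 0.994, -0.0, 0.001]
ft_force: [-0.8, -2.0, 5.9]
opening: 10.6
finger_force: 80.5
time_s: 24.68
position: [571.1, 214.2, 129.9]
ee_rot: [0.112, 0.994, -0.001, -0.002]
ft_force: [0.9, -0.3, -7.1]
opening: 10.8
finger_force: 78.7
{'time_s': 24.675, 'qpos': [0.249, 0.274, 0.152, 1.452, 0.0, 0.474], 'position': [571.106, 214.249, 129.909], 'ee_rot': [0.112, 0.994, -0.001, -0.002], 'ft_force': [0.932, -0.288, -7.065], 'opening': 10.763, 'finger_force': 78.678}
mv [604, -60, 120] 79.4 -> [-0.468, -1.299, 0.049] [-0.001, -0.001, -0.013]
```

View pics/s1.png

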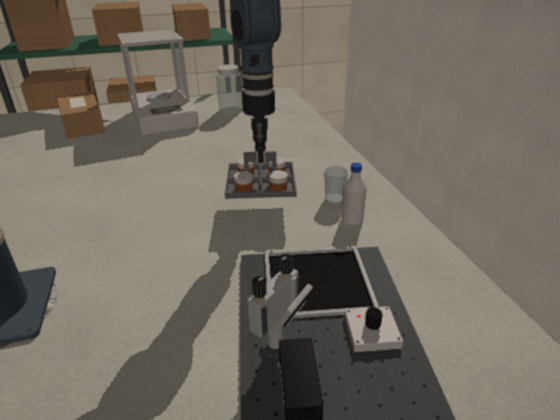

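The caddy hangs level from the handle with four jars aboard. I'll carry it slowly.

```bash
python3 -m crank '[[[-0.03,-0.06,0],[0,0,0]],[[-0.07,-0.18,0],[0,0,0]],[[-0.11,-0.32,0],[0,0,-0.004]],[[-0.16,-0.46,0],[0,0,-0.006]],[[-0.20,-0.58,0],[0,0,-0.008]],[[-0.25,-0.72,0],[0,0,-0.01]],[[-0.29,-0.84,0],[0,0,-0.012]],[[-0.32,-0.90,0],[0,0,-0.013]],[[-0.33,-0.92,0],[0,0,-0.013]],[[-0.33,-0.92,0],[0,0,-0.013]]]'
python3 - <<'E'
from h import *
st(); mv([604,-50,125],79.4)
E
```

```text
time_s: 25.98
position: [595.5, 20.6, 132.1]
ee_rot: [0.092, 0.996, 0.0, -0.0]
ft_force: [-0.5, -0.0, -4.7]
opening: 10.5
finger_force: 78.7
{'time_s': 25.975, 'qpos': [-0.078, 0.232, 0.107, 1.445, 0.001, 0.106], 'position': [595.457, 20.575, 132.103], 'ee_rot': [0.092, 0.996, 0.0, -0.0], 'ft_force': [-0.483, -0.027, -4.746], 'opening': 10.548, 'finger_force': 78.704}
mv [604, -50, 125] 79.4 -> [-0.107, -0.339, 0.035] [0.0, -0.0, 0.0]
```

Look at the bay from here with the wrist and top cameras to fix its centre.

```bash
python3 - <<'E'
from h import *
c,K,W=snap("wrist"); print(c.shape)
t,K2,W2=snap("top")
big=cv2.resize(t[140:290,270:440],None,fx=3.4,fy=3.4,interpolation=cv2.INTER_CUBIC)
o=np.zeros((520,578+560*0+0,3),np.uint8)
w=cv2.resize(c,(220,165))
cv2.imwrite("pics/c3.png",c[:,:,::-1])
for z,p in ((21,(717.4,-36.5)),(21,(684.3,-216.7)),(21,(491.8,-183)),(21,(525,1.6))): print(proj(K,W,[*p,z]))
E
```

```text
(420, 560, 3)
[243.4 336.1]
[ 45.4 336.5]
[-13.8 118.3]
[237.5 116.6]
```

View pics/c3.png

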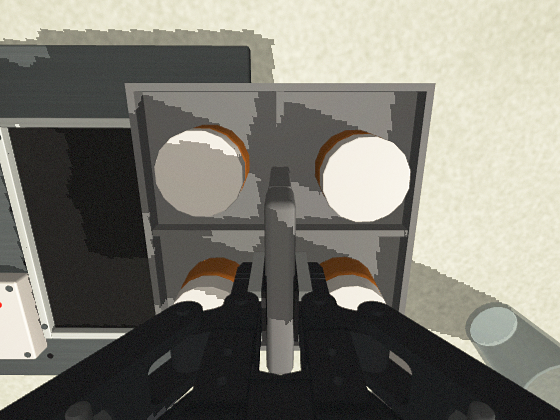

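```bash
python3 - <<'E'
from h import *
c,K,W=snap("wrist"); g=cv2.cvtColor(c,cv2.COLOR_RGB2GRAY).astype(int)
print(g[180,0:50].tolist());print(g[240,5:60].tolist());print(g[100:140,90].tolist());print(g[310:350,90].tolist())
E
```

```text
[104, 66, 62, 55, 220, 220, 217, 219, 218, 216, 221, 236, 228, 169, 172, 170, 171, 172, 174, 109, 39, 38, 35, 44, 39, 34, 39, 40, 36, 37, 35, 37, 39, 45, 35, 41, 36, 39, 35, 36, 38, 36, 36, 45, 40, 42, 40, 35, 38, 36]
[100, 98, 100, 100, 98, 99, 100, 100, 100, 99, 100, 101, 101, 92, 171, 211, 211, 212, 215, 220, 217, 246, 211, 173, 170, 167, 173, 172, 193, 69, 36, 37, 40, 37, 40, 35, 40, 38, 42, 38, 39, 41, 39, 35, 37, 39, 38, 38, 34, 37, 41, 38, 34, 34, 33]
[64, 69, 68, 65, 68, 65, 64, 64, 70, 65, 64, 67, 66, 67, 64, 61, 69, 68, 119, 142, 144, 144, 142, 141, 143, 143, 147, 99, 33, 26, 25, 23, 23, 25, 32, 25, 22, 23, 19, 22]
[30, 34, 33, 34, 39, 39, 35, 36, 38, 44, 45, 31, 42, 42, 36, 29, 21, 48, 99, 108, 101, 103, 143, 222, 226, 226, 224, 234, 173, 102, 96, 104, 102, 102, 97, 100, 102, 100, 97, 96]
```

```bash
python3 - <<'E'
from h import *
c,K,W=snap("wrist")
P=ray(K,W,[(12.5,180),(27.5,240),(90,127),(90,332.5)],21)[:,:2]; print(P)
a=np.arctan2(*(P[1]-P[0])[::-1]); print("yaw",np.degrees(a))
a=np.radians(-10.6); ex=np.array([np.cos(a),np.sin(a)]); ey=np.array([-ex[1],ex[0]])
print("x inner width",(P[3]-P[2])@ex)
cx=((P[2]+P[3])/2)@ex; cy=((P[0]+P[1])/2)@ey+88
ctr=cx*ex+cy*ey; print("bay",ctr)
# caddy offset from tool
C=ray(K,W,[(125,83),(435,83)],16+62)
print(C); s=arm.observe(); r=R.from_quat(s["ee_rot"]); h=r.inv().apply(C-s["position"]); print(h)
mv([ctr[0],ctr[1],125],79.4)
E
```

```text
[[ 539.8 -183.3]
 [ 590.4 -192.7]
 [ 512.1 -108.6]
 [ 688.  -174. ]]
yaw -10.523911642047258
x inner width 184.9287462454785
bay [ 606.61114357 -106.2408394 ]
[[494.6 -48.5  78. ]
 [526.3 122.5  78. ]]
[[ 86.41476013 -86.9659875   54.29862245]
 [ 86.44073344  86.94745512  54.3602614 ]]
mv [np.float64(606.6111435687436), np.float64(-106.24083939540603), 125] 79.4 -> [-0.171, -0.616, 0.036] [0.0, -0.0, 0.0]
```

```bash
python3 -m crank '[[[-0.02,-0.06,0],[0,0,0]],[[-0.06,-0.18,0],[0,0,0]],[[-0.10,-0.32,0],[0,0,0]],[[-0.14,-0.46,0],[0,0,0]],[[-0.165,-0.56,0],[0,0,0]],[[-0.175,-0.61,0],[0,0,0]],[[-0.176,-0.619,0],[0,0,0]],[[-0.176,-0.619,0],[0,0,0]],[[-0.176,-0.619,0],[0,0,0]]]'
python3 - <<'E'
from h import *
st(); c,K,W=snap("wrist","w10.png"); mv([607.5,-107,68],79.4)
E
```

```text
time_s: 27.3
position: [607.4, -106.9, 132.3]
ee_rot: [0.092, 0.996, 0.0, -0.0]
ft_force: [-0.2, 0.0, -5.2]
opening: 10.8
finger_force: 78.7
{'time_s': 27.3, 'qpos': [-0.283, 0.287, 0.172, 1.456, 0.0, -0.1], 'position': [607.353, -106.896, 132.338], 'ee_rot': [0.092, 0.996, 0.0, -0.0], 'ft_force': [-0.187, 0.041, -5.197], 'opening': 10.813, 'finger_force': 78.702}
mv [607.5, -107, 68] 79.4 -> [-0.001, -0.0, 0.322] [0.0, -0.0, 0.0]
```

View pics/w10.png

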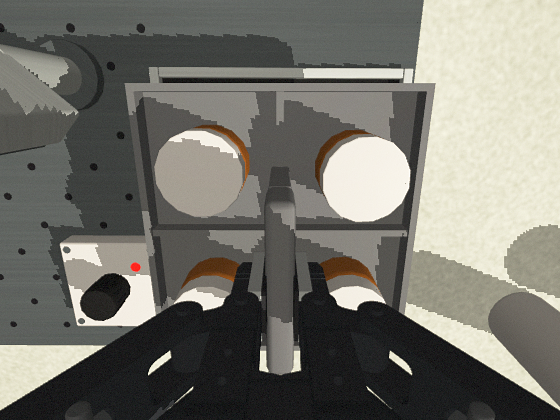

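The bay's far rim runs from (151,68) to (415,69), centred at column 283. The caddy is centred at 280, so it lines up within about 2 mm. I'll lower it slowly.

```bash
python3 -m crank '[[[0,-0.004,0.06],[0,0,0]],[[0,-0.004,0.15],[0,0,0]],[[0,-0.004,0.23],[0,0,0]],[[0,-0.004,0.28],[0,0,0]],[[0,-0.004,0.305],[0,0,0]],[[0,-0.004,0.315],[0,0,0]],[[0,-0.004,0.315],[0,0,0]],[[0,-0.004,0.315],[0,0,0]]]'
```

```text
time_s: 28.35
position: [607.8, -108.8, 70.2]
ee_rot: [0.092, 0.996, -0.0, 0.001]
ft_force: [-0.4, 0.1, -6.8]
opening: 10.5
finger_force: 78.7
```

```bash
python3 -m crank '[[[0,0,0.007],[0,0,0]],[[0,0,0.014],[0,0,0]],[[0,0,0.02],[0,0,0]],[[0,0,0.02],[0,0,0]]]'
python3 - <<'E'
from h import *
st()
E
```

```text
time_s: 28.85
position: [607.5, -108.7, 67.1]
ee_rot: [0.092, 0.996, -0.0, 0.001]
ft_force: [-4.3, 1.3, 4.7]
opening: 10.8
finger_force: 80.1
{'time_s': 28.85, 'qpos': [-0.286, 0.309, 0.069, 1.329, -0.0, -0.101], 'position': [607.45, -108.745, 67.1], 'ee_rot': [0.092, 0.996, -0.0, 0.001], 'ft_force': [-4.34, 1.281, 4.667], 'opening': 10.768, 'finger_force': 80.124}
```

Contact at the expected height. Release and rise.

```bash
python3 -m crank '[[[0,0,0],[0,0,0]],[[0,0,0],[0,0,0]],[[0,0,0],[0,0,0]],[[0,0,0],[0,0,0]]]' 40
python3 -m crank '[[[0,0,-0.1],[0,0,0]],[[0,0,-0.4],[0,0,0]],[[0,0,-0.7],[0,0,0]],[[0,0,-0.7],[0,0,0]],[[0,0,-0.7],[0,0,0]]]'
python3 - <<'E'
from h import *
st(); c,K,W=snap("wrist","w11.png"); mv([649,-258,160],79.4)
E
```

```text
time_s: 29.35
position: [607.4, -108.7, 65.3]
ee_rot: [0.092, 0.996, -0.0, 0.0]
ft_force: [0.3, 0.0, -0.4]
opening: 40.0
finger_force: 0.0
time_s: 29.98
position: [607.6, -108.8, 205.6]
ee_rot: [0.092, 0.996, -0.0, 0.001]
ft_force: [0.0, 0.3, -1.1]
opening: 40.2
finger_force: 0.0
{'time_s': 29.975, 'qpos': [-0.286, 0.288, 0.318, 1.601, 0.0, -0.101], 'position': [607.572, -108.789, 205.605], 'ee_rot': [0.092, 0.996, -0.0, 0.001], 'ft_force': [0.018, 0.276, -1.051], 'opening': 40.199, 'finger_force': 0.0}
mv [649, -258, 160] 79.4 -> [-0.345, -0.696, 0.22] [0.0, -0.001, 0.0]
```

View pics/w11.png

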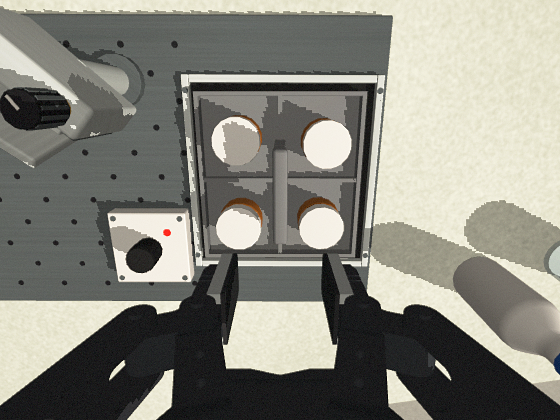

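The caddy sits flat inside the rim with all four jars. Detector corners are (109,211), (187,209), (192,281) and (117,282); the red spot is at (167,233) and the cap near (143,255).

```bash
python3 - <<'E'
from h import *
c,K,W=snap("wrist")
P=ray(K,W,[(109,211),(187,209),(192,281),(117,282),(167,233)],31)
d=P[:4].mean(0); print(P.tolist(),d)
print(np.linalg.norm(P[0]-P[1]),np.linalg.norm(P[1]-P[2]))
a=np.radians(-10.6); Q=np.array([[np.cos(a),-np.sin(a)],[np.sin(a),np.cos(a)]]); print("window-spot in board",Q.T@(d-P[4])[:2])
# cap mask
m=((c.max(2)<70)).astype(np.uint8); m[:, :112]=0;m[:,185:]=0;m[:212]=0;m[280:]=0
m=cv2.morphologyEx(m,cv2.MORPH_OPEN,np.ones((5,5)));k=max(cv2.findContours(m,0,1)[0],key=cv2.contourArea); print(cv2.minAreaRect(k),cv2.contourArea(k))
print("cap mid",ray(K,W,[cv2.minAreaRect(k)[0]],45),proj(K,W,[d[0],d[1],45]))
mv([d[0],d[1],150],79.4)
E
```

```text
[[603.5, -283.8, 31.0], [615.9, -205.7, 31.0], [696.4, -222.2, 31.0], [682.6, -302.6, 31.0], [637.3, -232.9, 31.0]] [ 649.6   -253.575   31.   ]
79.07825238331966 82.17359673277056
window-spot in board [ 15.89329897 -18.05958673]
((143.25, 257.25), (28.991374969482422, 38.18376159667969), 45.0) 864.5
cap mid [[ 653.7 -257.9   45. ]] [146.2 252.9]
mv [np.float64(649.6), np.float64(-253.57500000000002), 150] 79.4 -> [-0.347, -0.674, 0.265] [0.0, -0.001, 0.0]
```

```bash
python3 -m crank '[[[-0.353,-0.685,0],[0,0,0]],[[-0.353,-0.685,0],[0,0,0]],[[-0.353,-0.685,0.1],[0,0,0]],[[-0.353,-0.685,0.27],[0,0,0]],[[-0.353,-0.685,0.27],[0,0,0]],[[-0.353,-0.685,0.27],[0,0,0]]]' 60
python3 - <<'E'
from h import *
st(); c,K,W=snap("wrist","w12.png")
m=((c.max(2)<70)).astype(np.uint8)
u=proj(K,W,[651,-256,45]); print(u)
x,y=u.astype(int); m2=np.zeros_like(m); m2[y-45:y+45,x-45:x+45]=m[y-45:y+45,x-45:x+45]
m2=cv2.morphologyEx(m2,cv2.MORPH_OPEN,np.ones((5,5)))
for k in cv2.findContours(m2,0,1)[0]: print(cv2.boundingRect(k),cv2.contourArea(k))
E
```

```text
time_s: 30.82
position: [651.1, -255.7, 151.0]
ee_rot: [0.092, 0.996, 0.0, -0.001]
ft_force: [-0.0, -0.8, 0.7]
opening: 60.1
finger_force: 0.0
{'time_s': 30.825, 'qpos': [-0.47, 0.52, 0.513, 1.565, 0.0, -0.286], 'position': [651.111, -255.707, 151.026], 'ee_rot': [0.092, 0.996, 0.0, -0.001], 'ft_force': [-0.024, -0.786, 0.729], 'opening': 60.138, 'finger_force': 0.0}
[279.5 203.1]
(261, 186, 36, 41) 1145.0
```

View pics/w12.png

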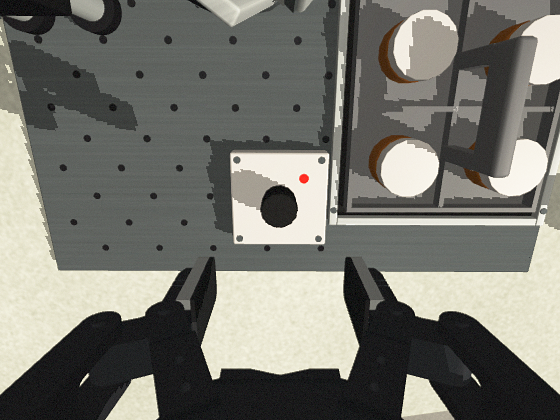

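Cap at (279,206), centred between the open fingers; spot at (304,179). I have no picture views left, so I'll work from measurements only. Grasp the cap.

```bash
python3 -m crank '[[[-0.008,0,0.2],[0,0,0]],[[-0.008,0,0.42],[0,0,0]],[[-0.008,0,0.54],[0,0,0]],[[-0.008,0,0.57],[0,0,0]],[[-0.008,0,0.57],[0,0,0]],[[-0.008,0,0.57],[0,0,0]]]'
python3 -m crank '[[[0,0,0],[0,0,0]],[[0,0,0],[0,0,0]],[[0,0,0],[0,0,0]],[[0,0,0],[0,0,0]],[[0,0,0],[0,0,0]],[[0,0,0],[0,0,0]]]' 20 25
python3 -m crank '[[[0,0,-0.2],[0,0,0]],[[0,0,-0.5],[0,0,0]],[[0,0,-0.8],[0,0,0]],[[0,0,-0.8],[0,0,0]],[[0,0,-0.8],[0,0,0]]]'
python3 - <<'E'
from h import *
st(); mv([550,-50,195]); mv([450,150,195])
c,K,W=snap("wrist","w13.png"); 
h=cv2.cvtColor(c,cv2.COLOR_RGB2HSV)
r=((c[:,:,0].astype(int)-c[:,:,1]>90)&(c[:,:,0]>150)); ys,xs=np.nonzero(r); print(len(xs),xs.mean(),ys.mean(),xs.std(),ys.std())
d=proj(K,W,[651,-256,31]); print(d, c[int(d[1]),int(d[0])])
E
```

```text
time_s: 31.62
position: [654.7, -257.3, 40.3]
ee_rot: [0.092, 0.996, -0.001, 0.002]
ft_force: [-0.3, -0.4, 0.4]
opening: 60.0
finger_force: 0.0
time_s: 32.38
position: [653.8, -256.9, 38.6]
ee_rot: [0.092, 0.996, -0.0, 0.001]
ft_force: [-0.7, 0.5, 5.2]
opening: 27.0
finger_force: 24.9
time_s: 33.0
position: [652.9, -256.6, 196.5]
ee_rot: [0.092, 0.996, 0.0, -0.0]
ft_force: [0.5, 0.6, -0.2]
opening: 26.6
finger_force: 24.7
{'time_s': 33.0, 'qpos': [-0.47, 0.538, 0.628, 1.662, -0.0, -0.285], 'position': [652.938, -256.599, 196.548], 'ee_rot': [0.092, 0.996, 0.0, -0.0], 'ft_force': [0.483, 0.57, -0.229], 'opening': 26.621, 'finger_force': 24.672}
mv [550, -50, 195] None -> [0.696, 0.921, 0.008] [0.0, 0.0, 0.0]
mv [450, 150, 195] None -> [1.371, 1.812, 0.009] [0.0, 0.0, 0.0]
58 300.86206896551727 165.4655172413793 2.2085123395318504 2.086206896551724
[280.2 182.8] [13 19 26]
```

```bash
python3 -m crank '[[[0.69,0.91,0],[0,0,0]],[[0.69,0.91,0],[0,0,0]],[[0.69,0.91,0],[0,0,0]],[[0.69,0.91,0],[0,0,0]],[[0.69,0.91,0],[0,0,0]],[[0.69,0.91,0],[0,0,0]]]'
python3 -m crank '[[[0.69,0.91,0],[0,0,0]],[[0.69,0.91,0],[0,0,0]],[[0.69,0.91,0],[0,0,0]],[[0.69,0.91,0.2],[0,0,0]],[[0.69,0.91,0.5],[0,0,0]],[[0.69,0.91,0.75],[0,0,0]],[[0.69,0.91,0.88],[0,0,0]],[[0.69,0.91,0.9],[0,0,0]],[[0.69,0.91,0.9],[0,0,0]]]'
python3 - <<'E'
from h import *
st(); mv([450,150,9])
c,K,W=snap("top")
red=(c[:,:,0].astype(int)-c[:,:,1]>60); ys,xs=np.nonzero(red[150:260,350:430]); print(ray(K,W,[(xs.mean()+350,ys.mean()+150)],31),len(xs))
dark=(c.max(2)<45).astype(np.uint8); n,l,s,ce=cv2.connectedComponentsWithStats(dark[185:218,376:406]); print(s.tolist(),[ray(K,W,[q+[376,185]],31).tolist() for q in ce])
E
```

```text
time_s: 33.8
position: [550.0, -52.4, 195.3]
ee_rot: [0.092, 0.996, -0.0, -0.002]
ft_force: [-0.7, -0.5, -0.8]
opening: 26.8
finger_force: 24.8
time_s: 34.92
position: [449.4, 151.4, 17.6]
ee_rot: [0.093, 0.996, -0.0, 0.0]
ft_force: [-0.1, -0.2, 0.3]
opening: 26.8
finger_force: 24.9
{'time_s': 34.925, 'qpos': [0.183, -0.018, -0.398, 1.191, -0.0, 0.369], 'position': [449.433, 151.351, 17.619], 'ee_rot': [0.093, 0.996, -0.0, 0.0], 'ft_force': [-0.134, -0.226, 0.274], 'opening': 26.778, 'finger_force': 24.853}
mv [450, 150, 9] None -> [-0.004, -0.006, 0.043] [0.0, 0.0, 0.0]
[[ 636.5 -235.1   31. ]] 10
[[0, 0, 30, 33, 962], [11, 13, 6, 5, 25], [29, 22, 1, 1, 1], [29, 27, 1, 1, 1], [28, 31, 1, 1, 1]] [[[648.8, -260.4, 31.0]], [[651.7, -258.1, 31.0]], [[632.3, -298.2, 31.0]], [[618.7, -297.4, 31.0]], [[607.9, -294.1, 31.0]]]
```

```bash
python3 -m crank '[[[0,0,0.03],[0,0,0]],[[0,0,0.042],[0,0,0]],[[0,0,0.042],[0,0,0]],[[0,0,0.042],[0,0,0]]]'
python3 -m crank '[[[0,0,0],[0,0,0]],[[0,0,0],[0,0,0]],[[0,0,0],[0,0,0]]]' 45
python3 -m crank '[[[0,0,-0.3],[0,0,0]],[[0,0,-0.6],[0,0,0]],[[0,0,-0.9],[0,0,0]],[[0,0,-1],[0,0,0]],[[0,0,-1],[0,0,0]],[[0,0,-1],[0,0,0]]]'
python3 -m crank '[[[0,0,-0.1],[0,0,0]],[[0,0,-0.3],[0,0,0]],[[0,0,-0.3],[0,0,0]]]' 50
python3 - <<'E'
from h import *
st(); mv([513,-219,270],79.4)
c,K,W=snap("wrist"); m=(c.max(2)<60).astype(np.uint8)
u=proj(K,W,[450,150,28]); print("cap expected",u)
n,l,s,ce=cv2.connectedComponentsWithStats(m)
for a,b in zip(s,ce):
    if a[4]>80: print(a.tolist(),b.round(),ray(K,W,[b],28))
E
```

```text
time_s: 35.48
position: [448.7, 152.0, 9.1]
ee_rot: [0.092, 0.996, 0.0, 0.0]
ft_force: [-0.5, 0.3, -0.3]
opening: 26.4
finger_force: 24.9
time_s: 35.85
position: [448.7, 151.9, 9.0]
ee_rot: [0.092, 0.996, -0.0, 0.0]
ft_force: [0.6, 0.7, 0.2]
opening: 44.8
finger_force: 0.0
time_s: 36.6
position: [447.9, 151.8, 207.3]
ee_rot: [0.092, 0.996, -0.0, -0.001]
ft_force: [-0.7, 0.7, -0.3]
opening: 44.8
finger_force: 0.0
time_s: 36.98
position: [449.3, 152.0, 270.0]
ee_rot: [0.092, 0.996, 0.0, 0.001]
ft_force: [-1.2, 0.4, -0.1]
opening: 50.3
finger_force: 0.0
{'time_s': 36.975, 'qpos': [0.185, -0.072, 0.057, 1.698, 0.0, 0.37], 'position': [449.259, 152.037, 269.981], 'ee_rot': [0.092, 0.996, 0.0, 0.001], 'ft_force': [-1.158, 0.398, -0.107], 'opening': 50.308, 'finger_force': 0.0}
mv [513, -219, 270] 79.4 -> [-0.654, -1.765, -0.0] [0.0, 0.001, 0.0]
cap expected [278.2 169.6]
[0, 0, 560, 420, 187284] [283. 172.] [[453.5 155.3  28. ]]
[268, 153, 24, 26, 467] [279. 166.] [[445.6 151.9  28. ]]
[0, 205, 185, 15, 451] [101. 206.] [[454.7 -71.5  28. ]]
[31, 241, 146, 12, 352] [ 98. 243.] [[500.3 -92.9  28. ]]
[0, 252, 560, 168, 45197] [275. 364.] [[729.4  92.5  28. ]]
[47, 263, 11, 28, 171] [ 51. 276.] [[ 534.7 -169.5   28. ]]
[77, 273, 39, 48, 376] [100. 299.] [[ 580.1 -119.7   28. ]]
[57, 309, 13, 36, 196] [ 63. 327.] [[ 613.9 -184.7   28. ]]
[0, 311, 54, 18, 301] [ 27. 325.] [[ 601.1 -232.5   28. ]]
[17, 355, 14, 11, 113] [ 24. 360.] [[ 656.1 -262.    28. ]]
```

The cap stands on the worktop; its top appears as a round blob at the expected pixel. Now to the far knob (pitch).

```bash
python3 -m crank '[[[-0.327,-0.88,0],[0,0,0]],[[-0.327,-0.88,0],[0,0,0]],[[-0.327,-0.88,0],[0,0,0]],[[-0.327,-0.88,0],[0,0,0]]]'
python3 -m crank '[[[-0.327,-0.88,0],[0,0,0]],[[-0.327,-0.88,0],[0,0,0]],[[-0.327,-0.88,0],[0,0,0]],[[-0.327,-0.88,0],[0,0,0]],[[-0.327,-0.88,0],[0,0,0]]]'
python3 - <<'E'
from h import *
st(); c,K,W=snap("wrist","w14.png")
for p in([513,-220,179],[462,-258,179]): print(proj(K,W,p))
m=(c.max(2)<55).astype(np.uint8); m[255:]=0
n,l,s,ce=cv2.connectedComponentsWithStats(m)
for a,b in zip(s,ce):
    if a[4]>80: print(a.tolist(),b.round(1),ray(K,W,[b],166))
E
```

```text
time_s: 37.52
position: [479.7, -36.9, 265.4]
ee_rot: [0.096, 0.995, -0.0, -0.003]
ft_force: [0.3, 0.4, 0.2]
opening: 50.4
finger_force: 0.0
time_s: 38.15
position: [511.9, -216.9, 267.0]
ee_rot: [0.092, 0.996, 0.001, -0.002]
ft_force: [0.3, 1.1, -0.2]
opening: 49.7
finger_force: 0.0
{'time_s': 38.15, 'qpos': [-0.522, 0.147, 0.277, 1.705, 0.001, -0.337], 'position': [511.908, -216.851, 267.012], 'ee_rot': [0.092, 0.996, 0.001, -0.002], 'ft_force': [0.281, 1.068, -0.2], 'opening': 49.749, 'finger_force': 0.0}
[275.8 212.7]
[208.9 154.3]
[0, 0, 560, 420, 223552] [285.4 210.6] [[ 517.  -213.2  166. ]]
[191, 137, 33, 31, 674] [206.4 151.7] [[ 461.2 -262.4  166. ]]
[16, 152, 155, 74, 7748] [ 88.8 189.4] [[ 472.6 -357.9  166. ]]
[309, 154, 149, 101, 1454] [366.2 176.5] [[ 501.5 -148.4  166. ]]
[437, 166, 13, 61, 242] [443. 195.] [[526.8 -91.9 166. ]]
[260, 191, 27, 35, 650] [272.9 208.4] [[ 513.4 -222.5  166. ]]
[376, 198, 20, 57, 337] [386.3 225. ] [[ 543.5 -136.9  166. ]]
[432, 230, 8, 25, 91] [435.8 242.3] [[565.7 -99.1 166. ]]
```

```bash
python3 - <<'E'
from h import *
mv([513,-221.5,155],79.4)
E
```

```text
mv [513, -221.5, 155] 79.4 -> [-0.01, -0.025, 0.564] [0.0, -0.001, 0.001]
```

```bash
python3 -m crank '[[[-0.01,-0.02,0.15],[0,0,0]],[[-0.01,-0.02,0.35],[0,0,0]],[[-0.01,-0.02,0.5],[0,0,0]],[[-0.01,-0.02,0.562],[0,0,0]],[[-0.01,-0.02,0.562],[0,0,0]],[[-0.01,-0.02,0.562],[0,0,0]]]'
python3 -m crank '[[[0,0,0],[0,0,0]],[[0,0,0],[0,0,0]],[[0,0,0],[0,0,0]],[[0,0,0],[0,0,0]],[[0,0,0],[0,0,0]]]' 14 40
python3 - <<'E'
from h import *
st()
E
cat >> h.py <<'E'
def spot(n="top"):
    c,K,W=snap(n); red=(c[:,:,0].astype(int)-c[:,:,1]>60)&(c[:,:,0].astype(int)-c[:,:,2]>50)
    ys,xs=np.nonzero(red); p=ray(K,W,np.c_[xs,ys],31); k=np.hypot(p[:,0]-651,p[:,1]+257)<60; p=p[k][:,:2]
    dk=(c.max(2)<45).astype(np.uint8); ys,xs=np.nonzero(dk); d=ray(K,W,np.c_[xs,ys],31); k=np.hypot(d[:,0]-651,d[:,1]+257)<17; d=d[k][:,:2]
    a=np.radians(-10.6); Q=np.array([[np.cos(a),-np.sin(a)],[np.sin(a),np.cos(a)]])
    for nm,w in(("mask",d.mean(0) if len(d) else np.array([651.7,-258.1])),("fix",np.array([651.7,-258.1]))):
        print(n,nm,len(p),len(d),"spot",p.mean(0) if len(p) else None,"win",w,"board need",(Q.T@(w-p.mean(0))).round(1) if len(p) else None)
E
python3 -c "
from h import *
spot();spot('side')"
```

```text
time_s: 38.95
position: [514.7, -222.4, 158.4]
ee_rot: [0.092, 0.996, -0.001, 0.001]
ft_force: [-0.2, 0.3, 0.6]
opening: 49.8
finger_force: 0.0
time_s: 39.58
position: [514.6, -222.5, 158.1]
ee_rot: [0.092, 0.996, -0.0, 0.001]
ft_force: [-0.4, 1.4, 4.7]
opening: 18.5
finger_force: 39.2
{'time_s': 39.575, 'qpos': [-0.528, 0.133, 0.045, 1.48, 0.001, -0.344], 'position': [514.567, -222.451, 158.057], 'ee_rot': [0.092, 0.996, -0.0, 0.001], 'ft_force': [-0.406, 1.431, 4.669], 'opening': 18.516, 'finger_force': 39.182}
top mask 10 24 spot [ 636.5  -235.06] win [ 651.86666667 -258.3625    ] board need [ 19.4 -20.1]
top fix 10 24 spot [ 636.5  -235.06] win [ 651.7 -258.1] board need [ 19.2 -19.9]
side mask 11 29 spot [ 637.40909091 -231.78181818] win [ 652.86896552 -255.33103448] board need [ 19.5 -20.3]
side fix 11 29 spot [ 637.40909091 -231.78181818] win [ 651.7 -258.1] board need [ 18.9 -23.2]
```

Grip on the knob holds. The spot needs (+19.4, −20.2) mm in board axes. Test-turn 1 rad clockwise.

```bash
python3 -m crank '[[[0,0,0],[0,0,0.32]],[[0,0,0],[0,0,0.32]],[[0,0,0],[0,0,0.32]],[[0,0,0],[0,0,0.32]],[[0,0,0],[0,0,0.32]],[[0,0,0],[0,0,0.32]],[[0,0,0],[0,0,0.32]]]'
python3 -c "
from h import *
st();spot();spot('side')"
```

```text
time_s: 40.55
position: [512.8, -224.5, 158.0]
ee_rot: [0.561, 0.828, -0.002, 0.001]
ft_force: [-4.1, -2.3, 6.1]
opening: 18.2
finger_force: 39.5
{'time_s': 40.55, 'qpos': [-0.53, 0.133, 0.045, 1.481, -0.005, 0.662], 'position': [512.837, -224.534, 158.036], 'ee_rot': [0.561, 0.828, -0.002, 0.001], 'ft_force': [-4.052, -2.339, 6.135], 'opening': 18.215, 'finger_force': 39.485}
top mask 9 25 spot [ 644.24444444 -235.17777778] win [ 651.744 -258.072] board need [ 11.6 -21.1]
top fix 9 25 spot [ 644.24444444 -235.17777778] win [ 651.7 -258.1] board need [ 11.5 -21.2]
side mask 11 22 spot [ 645.97272727 -232.05454545] win [ 653.13636364 -255.43636364] board need [ 11.3 -21.7]
side fix 11 22 spot [ 645.97272727 -232.05454545] win [ 651.7 -258.1] board need [ 10.4 -24.5]
```

```bash
python3 -m crank '[[[0,0,0],[0,0,0.45]],[[0,0,0],[0,0,0.45]],[[0,0,0],[0,0,0.45]],[[0,0,0],[0,0,0.45]],[[0,0,0],[0,0,0.45]],[[0,0,0],[0,0,0.45]],[[0,0,0],[0,0,0.45]],[[0,0,0],[0,0,0.45]],[[0,0,0],[0,0,0.45]]]'
python3 -c "
from h import *
st();spot();spot('side')"
```

```text
time_s: 41.78
position: [509.4, -223.3, 158.0]
ee_rot: [0.964, 0.265, -0.004, 0.0]
ft_force: [-12.2, 0.8, 11.2]
opening: 18.5
finger_force: 39.9
{'time_s': 41.775, 'qpos': [-0.53, 0.132, 0.043, 1.488, -0.007, 2.076], 'position': [509.356, -223.347, 157.993], 'ee_rot': [0.964, 0.265, -0.004, 0.0], 'ft_force': [-12.19, 0.767, 11.241], 'opening': 18.511, 'finger_force': 39.944}
top mask 12 24 spot [ 655.65       -236.75833333] win [ 651.6375 -258.35  ] board need [  0. -22.]
top fix 12 24 spot [ 655.65       -236.75833333] win [ 651.7 -258.1] board need [  0.  -21.7]
side mask 11 23 spot [ 657.45454545 -233.16363636] win [ 652.96956522 -255.49565217] board need [ -0.3 -22.8]
side fix 11 23 spot [ 657.45454545 -233.16363636] win [ 651.7 -258.1] board need [ -1.1 -25.6]
```

```bash
python3 -m crank '[[[0,0,0],[0,0,0]],[[0,0,0],[0,0,0]],[[0,0,0],[0,0,0]]]' 50
python3 -m crank '[[[0,0,-0.12],[0,0,0]],[[0,0,-0.25],[0,0,0]],[[0,0,-0.25],[0,0,0]]]'
python3 -c "
from h import *
st();spot();mv([460.5,-261.5,208],-59.2);mv([460.5,-261.5,156],-59.2)"
```

```text
time_s: 42.25
position: [513.8, -222.4, 156.0]
ee_rot: [0.964, 0.266, -0.0, -0.0]
ft_force: [-0.4, -0.7, 0.0]
opening: 50.0
finger_force: 0.0
time_s: 42.62
position: [515.3, -223.1, 208.8]
ee_rot: [0.964, 0.266, 0.002, 0.002]
ft_force: [-0.1, -1.0, -0.1]
opening: 50.3
finger_force: 0.0
{'time_s': 42.625, 'qpos': [-0.528, 0.134, 0.146, 1.578, 0.0, 2.075], 'position': [515.257, -223.128, 208.807], 'ee_rot': [0.964, 0.266, 0.002, 0.002], 'ft_force': [-0.138, -1.048, -0.133], 'opening': 50.298, 'finger_force': 0.0}
top mask 12 24 spot [ 655.65       -236.75833333] win [ 651.6375 -258.35  ] board need [  0. -22.]
top fix 12 24 spot [ 655.65       -236.75833333] win [ 651.7 -258.1] board need [  0.  -21.7]
mv [460.5, -261.5, 208] -59.2 -> [-0.331, 0.028, -0.005] [0.001, -0.0, 0.0]
mv [460.5, -261.5, 156] -59.2 -> [-0.331, 0.028, 0.255] [0.001, -0.0, 0.0]
```

```bash
python3 -m crank '[[[-0.331,0.028,0],[0,0,0]],[[-0.331,0.028,0],[0,0,0]],[[-0.331,0.028,0],[0,0,0]],[[-0.331,0.028,0.12],[0,0,0]],[[-0.331,0.028,0.25],[0,0,0]],[[-0.331,0.028,0.25],[0,0,0]],[[-0.331,0.028,0.25],[0,0,0]]]'
python3 -m crank '[[[0,0,0],[0,0,0]],[[0,0,0],[0,0,0]],[[0,0,0],[0,0,0]],[[0,0,0],[0,0,0]],[[0,0,0],[0,0,0]]]' 14 40
python3 -m crank '[[[0,0,0],[0,0,-0.45]],[[0,0,0],[0,0,-0.45]],[[0,0,0],[0,0,-0.45]],[[0,0,0],[0,0,-0.45]],[[0,0,0],[0,0,-0.45]],[[0,0,0],[0,0,-0.45]],[[0,0,0],[0,0,-0.45]],[[0,0,0],[0,0,-0.45]],[[0,0,0],[0,0,-0.45]]]'
python3 -c "
from h import *
st();spot();spot('side')"
```

```text
time_s: 43.55
position: [460.5, -260.8, 157.0]
ee_rot: [0.964, 0.266, 0.0, 0.0]
ft_force: [0.3, 0.8, -0.1]
opening: 49.9
finger_force: 0.0
time_s: 44.18
position: [460.2, -260.9, 158.1]
ee_rot: [0.964, 0.266, 0.001, 0.0]
ft_force: [-0.1, 3.5, 5.4]
opening: 18.7
finger_force: 39.5
time_s: 45.3
position: [460.9, -261.1, 158.1]
ee_rot: [0.561, 0.828, 0.001, 0.002]
ft_force: [0.9, 2.6, 5.5]
opening: 18.6
finger_force: 39.6
{'time_s': 45.3, 'qpos': [-0.643, 0.052, -0.042, 1.474, 0.002, 0.547], 'position': [460.897, -261.15, 158.091], 'ee_rot': [0.561, 0.828, 0.001, 0.002], 'ft_force': [0.915, 2.603, 5.527], 'opening': 18.597, 'finger_force': 39.558}
top mask 10 19 spot [ 654.27 -249.23] win [ 651.37894737 -259.78947368] board need [ -0.9 -10.9]
top fix 10 19 spot [ 654.27 -249.23] win [ 651.7 -258.1] board need [-0.9 -9.2]
side mask 15 14 spot [ 655.24666667 -245.87333333] win [ 652.13571429 -256.36428571] board need [ -1.1 -10.9]
side fix 15 14 spot [ 655.24666667 -245.87333333] win [ 651.7 -258.1] board need [ -1.2 -12.7]
```

```bash
python3 -m crank '[[[0,0,0],[0,0,-0.335]],[[0,0,0],[0,0,-0.335]],[[0,0,0],[0,0,-0.335]],[[0,0,0],[0,0,-0.335]],[[0,0,0],[0,0,-0.335]],[[0,0,0],[0,0,-0.335]],[[0,0,0],[0,0,-0.335]],[[0,0,0],[0,0,-0.335]]]'
python3 -c "
from h import *
st();spot();spot('side')"
```

```text
time_s: 46.4
position: [461.2, -260.7, 158.1]
ee_rot: [0.069, 0.998, 0.0, 0.002]
ft_force: [0.2, 3.5, 6.1]
opening: 18.1
finger_force: 39.6
{'time_s': 46.4, 'qpos': [-0.643, 0.052, -0.042, 1.474, 0.003, -0.504], 'position': [461.235, -260.678, 158.091], 'ee_rot': [0.069, 0.998, 0.0, 0.002], 'ft_force': [0.201, 3.458, 6.127], 'opening': 18.124, 'finger_force': 39.584}
top mask 13 5 spot [ 652.58461538 -258.25384615] win [ 650.42 -261.3 ] board need [-1.6 -3.4]
top fix 13 5 spot [ 652.58461538 -258.25384615] win [ 651.7 -258.1] board need [-0.9 -0. ]
side mask 23 0 spot [ 653.63043478 -253.96956522] win [ 651.7 -258.1] board need [-1.1 -4.4]
side fix 23 0 spot [ 653.63043478 -253.96956522] win [ 651.7 -258.1] board need [-1.1 -4.4]
```

Centred within about 1.5 mm, and the margin is 6 mm. Release and rise, then do a final numeric check close above the detector.

```bash
python3 -m crank '[[[0,0,0],[0,0,0]],[[0,0,0],[0,0,0]],[[0,0,0],[0,0,0]]]' 45
python3 -m crank '[[[0,0,-0.15],[0,0,0]],[[0,0,-0.4],[0,0,0]],[[0,0,-0.5],[0,0,0]],[[0,0,-0.5],[0,0,0]]]'
python3 -c "
from h import *
st();spot();spot('side');mv([600,-240,260],79.4)"
```

```text
time_s: 46.88
position: [459.4, -261.3, 156.0]
ee_rot: [0.069, 0.998, 0.0, -0.0]
ft_force: [0.0, 0.4, -0.7]
opening: 44.9
finger_force: 0.0
time_s: 47.38
position: [460.6, -262.1, 258.6]
ee_rot: [0.069, 0.998, -0.001, 0.002]
ft_force: [1.2, 0.7, -0.9]
opening: 45.1
finger_force: 0.0
{'time_s': 47.375, 'qpos': [-0.644, 0.065, 0.171, 1.673, -0.0, -0.506], 'position': [460.63, -262.056, 258.569], 'ee_rot': [0.069, 0.998, -0.001, 0.002], 'ft_force': [1.189, 0.704, -0.855], 'opening': 45.129, 'finger_force': 0.0}
top mask 12 6 spot [ 652.9        -257.95833333] win [ 651.06666667 -259.65      ] board need [-1.5 -2. ]
top fix 12 6 spot [ 652.9        -257.95833333] win [ 651.7 -258.1] board need [-1.2 -0.4]
side mask 22 2 spot [ 653.85909091 -253.95      ] win [ 647.55 -252.85] board need [-6.4 -0.1]
side fix 22 2 spot [ 653.85909091 -253.95      ] win [ 651.7 -258.1] board need [-1.4 -4.5]
mv [600, -240, 260] 79.4 -> [-0.681, 0.201, -0.024] [0.0, -0.0, 0.015]
```

```bash
python3 -m crank '[[[-0.68,0.2,0],[0,0,0.015]],[[-0.68,0.2,0],[0,0,0.015]],[[-0.68,0.2,0],[0,0,0.015]],[[-0.68,0.2,0],[0,0,0.015]],[[-0.68,0.2,0],[0,0,0.015]]]'
python3 - <<'E'
from h import *
c,K,W=snap("wrist","w15.png"); u=proj(K,W,[652,-257,31]); print(u)
x,y=u.astype(int); s=c[y-30:y+31,x-30:x+31].astype(int)
red=((s[:,:,0]-s[:,:,1])>60); bright=s.min(2)>120
# window = non-bright region around centre
n,l,st_,ce=cv2.connectedComponentsWithStats((~bright).astype(np.uint8)); 
for a,b in zip(st_,ce): 
    if 20<a[4]<3000: print("dark",a.tolist(),b)
ys,xs=np.nonzero(red); print("red",len(xs),xs.min(),xs.max(),ys.min(),ys.max())
for r in range(8,54,2): print("".join("R" if red[r,k] else("." if bright[r,k] else "#") for k in range(61)))
j=[q for q in jars(c,K,W,53)]; print(j)
t,K2,W2=snap("top")
m=(t.max(2)<60).astype(np.uint8); u=proj(K2,W2,[447,152,14]).astype(int); s2=m[u[1]-12:u[1]+13,u[0]-12:u[0]+13]; print("cap px",s2.sum(),cv2.boundingRect(s2))
for p in ((220,158),(257,152)): print(t[p[1],p[0]])
E
```

```text
time_s: 48.1
position: [598.9, -240.2, 255.4]
ee_rot: [0.092, 0.996, 0.0, -0.001]
ft_force: [0.3, -0.1, -0.5]
opening: 45.0
finger_force: 0.0
[274.2 218.6]
dark [22, 24, 17, 16, 212] [30.25943396 31.45283019]
red 44 28 35 29 36
.............................................................
.............................................................
.............................................................
.............................................................
.............................................................
.............................................................
.............................................................
.............................................................
............................######...........................
........................#############........................
.......................###############.......................
......................#######RRRRRR####......................
......................######RRRRRRRR###......................
.......................#####RRRRRRR####......................
........................#######R######.......................
..........................##########.........................
.............................................................
.............................................................
.............................................................
.............................................................
.............................................................
.............................................................
.............................................................
[(637.8, -49.1, 18.1, [462.0, 180.0]), (600.0, -135.8, 28.0, [381.0, 159.0])]
cap px 78 (8, 9, 11, 9)
[154 162 154]
[105  98  94]
```

The spot lies wholly inside the window: red spans columns 28–35 and rows 29–36, inside the window's 22–38 and 24–39. The cap stands on the worktop, the caddy is in the bay and the gripper is free. Handing in.

```bash
python3 -c "
from rig import arm
print(arm.sign_off())"
```

```text
the job is handed in; nothing more can be done
None
```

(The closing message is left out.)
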